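# Load three ball valves onto their test stands in order

## Robot

A 6-joint arm with a two-finger parallel gripper is mounted at the origin on the work surface. World frame = base frame: x ahead of the robot, y to its left, z up, the work surface at z = 0. Lengths are in mm, angles in rad, forces in N, time in s.
With the tool pointing down it reaches from about 350 to 875 mm from the base axis. Payload 4.2 kg.
Tool frame: the origin (TCP) lies where the fingers leave the gripper's body, on its centre line; the fingertips stand 73 mm ahead of it and the grasp point (between the pads) lies 54 mm ahead of it; z points along the fingers, y is the direction in which the jaws open and shut (so a half turn about z gives the same grasp; the last joint's range is limited). The gripper opens to 85 mm and grips with 20 to 120 N. Pads are 22 mm wide; open, the fingers measure 114 mm over their backs; the gripper's body (76 mm by 85 mm) begins 54 mm behind the grasp point. The pads swing forward as they close: fully open they stand 13 mm farther back than shut.
Start: joints at [-1.079, 0.385, 0.008, 0, -1.194, -0.259], TCP at [144.207, -608.115, 303.912] pointing down, gripper open.
Joint ranges: [-3.14, 3.14], [-1.21, 2.06], [-1.07, 1.41], [-3.16, 2.05], [-2.99, -0.16], [-3.1, 3.1]. Speed limits (rad/s): [2.79, 2.79, 3.14, 3.14, 3.14, 3.14].

## Interface

Orientations are given as a unit quaternion [x, y, z, w].
In Python, from bench import arm gives the robot as it stands.
- The arm moves only by the tool apply_moves, never from a script. Its argument "increments" is a list that holds one entry, the list of rows, each a list of 7 numbers: the shift along the tool's x, y, z scaled (see below), then the turn, a rotation vector about the tool's x, y, z scaled (see below), then the gripper's target within -1 to 1 (fully open at 1, half-way at 0, shut at -1). A call has 1 to 10 rows; each row is the pose to reach, as a shift and turn from the pose commanded when the call began, along the tool's axes at that moment; what a row does not reach only later rows make up. The controller multiplies each number of a shift by 100 mm and each number of a turn by 0.5 rad. A row lasts 1/10 s, in which the tool goes at most 50 mm and 8.59 degrees, less where a joint would pass 70% of its speed; a pose out of reach is approached as far as the arm can. A call with a number of a shift or a turn outside -1 to 1 is refused whole. A call with a gripper value outside its range is refused whole. The fingers move at their own pace and stop on an object; the grip force is fixed at half the most. Time passes only in rows, so rows that repeat a pose let the fingers close. It gives the time, the measured TCP pose, the force and the opening at its end, in the units of the state.
- arm.read_state(): the state, without advancing time (a new reading comes with each control period).
- arm.get_image(name): name is "scene" or "side" or "wrist"; returns a dict with "img" (384x512x3 uint8, red, green, blue), "fx", "fy", "cx", "cy" (pixels), "pose" (4x4, takes a point from camera to world coordinates). Camera axes: x right, y up, looking along -z (the intrinsics and any distortion apply to the point x, -y, -z); pixel columns grow to the right and rows downward; lengths in mm; the calibration is good to about 2 mm. A picture is of the moment at which its call begins. There is no depth.
- arm.job_done(): hands the job in, once; it reports no verdict.
Trained networks look in a picture, given as the dict that the camera call returned (one of the last four; its "shot" number tells which), for a name from the list of things; names that differ only in an ending like _2 or _b are one class to them, and where a whole thing is asked for, a point or a joint stands for the part that bears it (a point fixed in the world has none). Each returns a list of dicts, best first, with "conf" (0 to 1); they miss things now and then, are a little off and sometimes report something else, mostly with a low value. They report only what shows in the picture. A call takes as long as a camera call.
- arm.outline_of(label, picture): "pixels" (384x512 bool, what is visible of it) and "box" ([centre column, centre row, width, height] in pixels, round what is visible of it).
- arm.mark_of(label, picture): "at" ([column, row] in pixels: a listed point, or the origin of a listed thing).
The state is a dict: "clock": time; "joints": joint angles; "joint_vel": joint speeds; "joint_efforts": joint torques, N m; "position": TCP position; "ee_rot": TCP orientation; "contact_force": force on the tool from outside, world axes, zero at the start; "wrist_torque": the same for the moment, N m; "gripper_width": finger opening in mm.
Only numpy, scipy, OpenCV 4.12 (cv2) and the standard library are available. Lean on these libraries where they do the work, as an engineer would, in place of code of your own. Each camera call takes 0.05 s, during which the arm holds its last target.

## Task

Pick out the three brass ball valves and set each one, handle up, on the test stand of its handle's colour, centred between the two ports and in line with them. Load them in the test order: first red, then blue, then green. Leave the coupling, nozzle, flange and hose tail where they are.

Things in the scene. Friction and masses are not known exactly. Their poses are not given: they have to be found in the camera images.
- valve_red: loose brass ball valve, red handle bar on top; 76 mm long (x, flow axis), 37 wide (y), 52 high, 0.26 kg. Origin: centre of underside, z up. Hexagonal ends; middle block 36 wide (y), 38 long (x), 1 to 33 mm high: grip it across y, 24 mm up. Above: 14 mm stem, then red bar 62 (x) by 16 mm, 40 to 52 mm high, rigid with the body. Same after half a turn. Starts on the counter, handle up, any yaw
- valve_blue: loose brass ball valve, blue handle bar on top; 76 mm long (x, flow axis), 37 wide (y), 52 high, 0.26 kg. Origin: centre of underside, z up. Hexagonal ends; middle block 36 wide (y), 38 long (x), 1 to 33 mm high: grip it across y, 24 mm up. Above: 14 mm stem, then blue bar 62 (x) by 16 mm, 40 to 52 mm high, rigid with the body. Same after half a turn. Starts on the counter, handle up, any yaw
- valve_green: loose brass ball valve, green handle bar on top; 76 mm long (x, flow axis), 37 wide (y), 52 high, 0.26 kg. Origin: centre of underside, z up. Hexagonal ends; middle block 36 wide (y), 38 long (x), 1 to 33 mm high: grip it across y, 24 mm up. Above: 14 mm stem, then green bar 62 (x) by 16 mm, 40 to 52 mm high, rigid with the body. Same after half a turn. Starts on the counter, handle up, any yaw
- stand_red: red test stand, fixed: flat red base plate 144 (x) by 70 (y) mm, 12 thick. Origin: centre of underside on the counter, z up; the valve rests on its top face, 12 mm up. At each x end a steel port block, 44 mm wide, top 44 mm above the counter, inner faces 57 mm from the centre, facing each other along x. The y sides are open. Same after half a turn
- stand_blue: blue test stand, fixed: flat blue base plate 144 (x) by 70 (y) mm, 12 thick. Origin: centre of underside on the counter, z up; the valve rests on its top face, 12 mm up. At each x end a steel port block, 44 mm wide, top 44 mm above the counter, inner faces 57 mm from the centre, facing each other along x. The y sides are open. Same after half a turn
- stand_green: green test stand, fixed: flat green base plate 144 (x) by 70 (y) mm, 12 thick. Origin: centre of underside on the counter, z up; the valve rests on its top face, 12 mm up. At each x end a steel port block, 44 mm wide, top 44 mm above the counter, inner faces 57 mm from the centre, facing each other along x. The y sides are open. Same after half a turn
- coupling: bystander: white PVC pipe coupling, a tube standing on end, 46 mm diameter, 48 mm high; loose; origin at the centre of its underside
- nozzle: bystander: blue nylon spray nozzle standing on its wide end, 48 mm diameter at the foot, 62 mm high; loose; origin at the centre of its underside
- flange: bystander: dark iron pipe flange lying flat, 84 mm diameter, 26 mm high at the hub; loose; origin at the centre of its underside
- hose_tail: bystander: brass hose tail (hexagon foot 37 mm over the corners, ribbed stem up), 50 mm high, no handle, not a valve; loose; origin at the centre of its underside

How it is judged:
By the outcome, as a careful person would: the job done as asked, in the order asked, and still so for the second after the job is handed in, with the robot touching nothing.
It also fails if it takes over 91 s, if anything falls off the work surface, if the arm or the gripper's body presses on something with over 40 N, if the wrist force passes 120 N, or if a joint passes its speed limit or range.

## Working session

There is one attempt and no reset: what is moved stays moved. The work goes in short steps, Python scripts to look and compute and a tool call to move; the robot and the scene stay as the last step left them, time stands still between calls to the robot, and variables do not carry over. Pictures are saved under pics/ and viewed, and the job is handed in when it is done.

Besides the shell and the picture viewer there is one more tool, called after ">>>" in YAML: its name, and indented under it one key for each argument. apply_moves: Moves the arm, as the interface text tells. Shifts and turns lie within -1 to 1; 1 stands for 100 mm of shift or 0.5 rad of turn. Its arguments: {"type":"object","properties":{"increments":{"type":"array"}},"required":["increments"]}

```bash
ls; mkdir -p pics; python3 - <<'E'
from bench import arm
import cv2, pickle
s=arm.read_state(); print(s)
for n in ["scene","side","wrist"]:
    d=arm.get_image(n); pickle.dump(d,open(f"{n}0.pkl","wb"))
    cv2.imwrite(f"pics/{n}0.png",cv2.resize(d["img"][:,:,::-1],None,fx=1.5,fy=1.5)); print(n,[ (k,v) for k,v in d.items() if k!="img"])
E
```

```text
pics
{'clock': 0.0, 'joints': array([-1.07937635e+00,  3.85546572e-01,  6.65777818e-03, -4.78057796e-04,
       -1.19401515e+00, -2.58626983e-01]), 'joint_vel': array([ 2.52997166e-03,  7.62064295e-04, -2.78830675e-04,  4.09632164e-05,
        3.50547974e-04,  8.90385668e-04]), 'joint_efforts': array([-1.18711683e-03, -3.92292309e+01,  1.88396055e+01,  4.18624520e+00,
       -4.82997260e-03,  3.08143527e-06]), 'position': array([ 144.12848853, -607.72612289,  302.84306019]), 'ee_rot': array([-1.16046199e-01,  9.93243233e-01,  1.06194649e-03, -1.79275758e-04]), 'contact_force': array([-0.38532564, -0.22698767,  1.27771063]), 'wrist_torque': array([0.02340497, 0.01882225, 0.02562061]), 'gripper_width': 85.24719122380088}
scene [('fx', 461.123621126622), ('fy', 461.123621126622), ('cx', 255.61121377031304), ('cy', 192.62276544203363), ('pose', array([[-5.42641313e-01, -6.61070983e-01,  5.18194520e-01,
         1.13883307e+03],
       [ 8.39943281e-01, -4.31447892e-01,  3.29162576e-01,
         3.88636949e+02],
       [ 5.97410545e-03,  6.13871218e-01,  7.89383581e-01,
         9.4612976
[... 372 characters left out ...]
e-01,
         7.33416839e+02],
       [-1.51853662e-02,  7.01514491e-01,  7.12493385e-01,
         7.70436052e+02],
       [ 0.00000000e+00,  0.00000000e+00,  0.00000000e+00,
         1.00000000e+00]])), ('shot', 2)]
wrist [('fx', 308.79171641697206), ('fy', 308.79171641697206), ('cx', 256.8574467720401), ('cy', 189.07031007539734), ('pose', array([[-2.29810661e-01, -9.23393666e-01, -3.07459263e-01,
         6.39568283e+01],
       [ 9.73234372e-01, -2.17591747e-01, -7.39505858e-02,
        -6.27088060e+02],
       [ 1.38490420e-03, -3.16224556e-01,  9.48683357e-01,
         3.71964420e+02],
       [ 0.00000000e+00,  0.00000000e+00,  0.00000000e+00,
         1.00000000e+00]])), ('shot', 3)]
```

View pics/scene0.png

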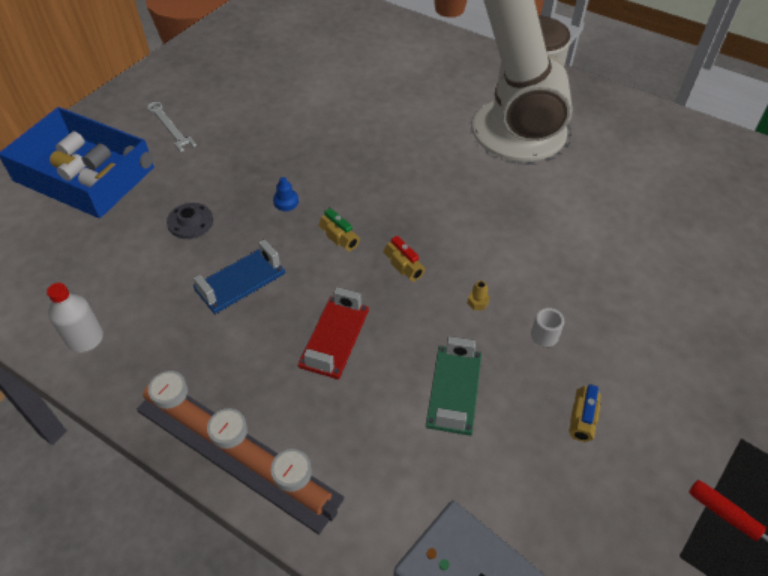

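View pics/side0.png

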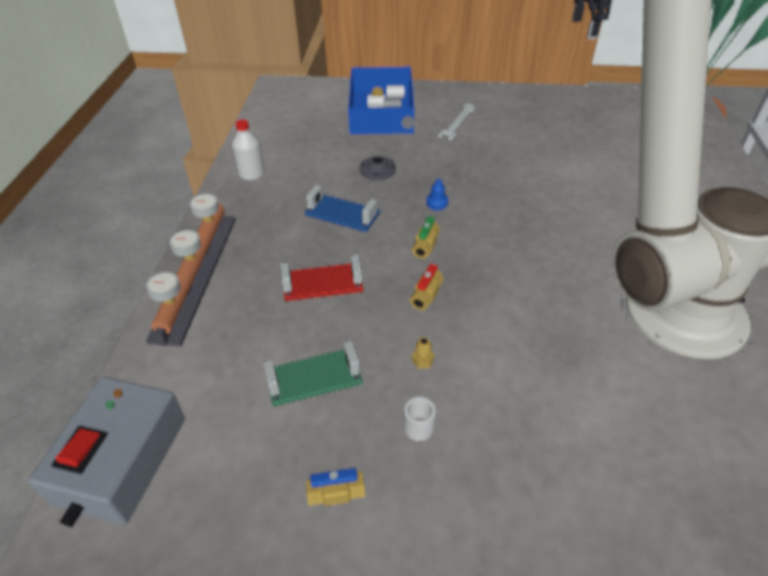

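```bash
cat > h.py <<'E'
import numpy as np, cv2, pickle
from scipy.optimize import least_squares
def proj(d,P):
    P=np.atleast_2d(P); T=np.linalg.inv(d["pose"]); c=P@T[:3,:3].T+T[:3,3]
    return np.c_[d["cx"]+d["fx"]*c[:,0]/-c[:,2], d["cy"]+d["fy"]*c[:,1]/c[:,2]]
def ray(d,uv,z):
    uv=np.atleast_2d(uv); v=np.c_[(uv[:,0]-d["cx"])/d["fx"],-(uv[:,1]-d["cy"])/d["fy"],-np.ones(len(uv))]@d["pose"][:3,:3].T
    o=d["pose"][:3,3]; return o+v*((z-o[2])/v[:,2])[:,None]
E
python3 - <<'E'
from bench import arm
from h import *
for cam in ["scene","side"]:
    d=arm.get_image(cam); M={}
    for n in ["valve_red","valve_blue","valve_green","stand_red","stand_blue","stand_green","coupling","nozzle","flange","hose_tail"]:
        o=arm.outline_of(n,d)
        z=46 if "valve" in n else 12 if "stand" in n else 25
        for k in o[:2]:
            print(cam,n,round(k["conf"],2),np.round(k["box"]),ray(d,k["box"][:2],z).round()[0])
        if o: M[n]=o[0]["pixels"]
        m=arm.mark_of(n,d)
        if m: print("   mark",round(m[0]["conf"],2),ray(d,m[0]["at"],12 if 0 else 0).round()[0])
    d["M"]=M
    pickle.dump(d,open(cam+"1.pkl","wb"))
print(arm.read_state()["clock"])
E
```

```text
scene valve_red 0.89 [269. 172.  26.  29.] [472.   6.  46.]
scene valve_blue 0.72 [388. 273.  23.  41.] [577. 377.  46.]
   mark 0.58 [559. 377.   0.]
scene valve_green 0.96 [225. 152.  27.  26.] [ 478. -129.   46.]
   mark 0.82 [ 459. -138.    0.]
scene stand_red 0.58 [224. 221.  43.  64.] [643. -18.  12.]
   mark 0.57 [647. -21.  -0.]
scene stand_blue 0.76 [160. 184.  67.  46.] [ 638. -224.   12.]
   mark 0.91 [ 641. -229.   -0.]
scene stand_green 0.82 [301. 260.  37.  61.] [635. 194.  12.]
   mark 0.78 [636. 196.   0.]
scene coupling 0.7 [366. 217.  22.  25.] [450. 269.  25.]
   mark 0.95 [453. 273.   0.]
scene nozzle 0.64 [192. 132.  17.  25.] [ 449. -264.   25.]
   mark 0.68 [ 437. -277.   -0.]
scene flange 0.88 [127. 147.  32.  25.] [ 593. -377.   25.]
   mark 0.92 [ 581. -403.    0.]
scene hose_tail 0.61 [317. 199.  15.  20.] [467. 144.  25.]
   mark 0.63 [450. 136.   0.]
side valve_red 0.91 [285. 192.  22.  26.] [450.  24.  46.]
   mark 0.64 [445.  -2.   0.]
side valve_blue 0.69 [223. 325.  38.  27.] [555. 397.  46.]
   mark 0.89 [557. 382.   0.]
side valve_green 0.65 [284. 156.  21.  25.] [ 459. -117.   46.]
   mark 0.7 [ 467. -135.    0.]
side stand_red 0.92 [216. 188.  52.  35.] [640.  -6.  12.]
   mark 0.75 [638. -17.   0.]
side stand_blue 0.63 [227. 138.  45.  30.] [ 643. -233.   12.]
   mark 0.76 [ 645. -226.    0.]
side stand_green 0.94 [210. 252.  67.  40.] [618. 205.  12.]
   mark 0.92 [614. 204.   0.]
side coupling 0.64 [280. 279.  19.  28.] [449. 272.  25.]
   mark 0.69 [446. 269.   0.]
side nozzle 0.46 [291. 131.  15.  20.] [ 443. -266.   25.]
side nozzle 0.45 [255. 111.  22.  17.] [ 567. -368.   25.]
   mark 0.78 [ 443. -276.    0.]
side flange 0.74 [253. 112.  24.  17.] [ 572. -362.   25.]
   mark 0.86 [ 576. -404.    0.]
side hose_tail 0.57 [284. 236.  11.  22.] [446. 152.  25.]
   mark 0.64 [447. 150.   0.]
2.25
```

```bash
cat >> h.py <<'E'
from scipy.optimize import minimize
S=4
def box(d,x,y,a,hx,hy,z0,z1,cx=0.,cy=0.,zb=0.):
    c,s=np.cos(a),np.sin(a)
    P=[]
    for sx in(-1,1):
        for sy in(-1,1):
            for z in(z0,z1):
                u=cx+sx*hx;v=cy+sy*hy
                P.append([x+c*u-s*v,y+s*u+c*v,z+zb])
    return cv2.convexHull(proj(d,P).astype(np.float32))[:,0]
def fill(img,h,val,o):
    cv2.fillConvexPoly(img,np.round(((h-o+0.5)*S-0.5)*16).astype(np.int32),val,shift=4)
def render(d,kind,p,o,shape,zb=0.):
    x,y,a=p; im=np.zeros((shape[0]*S,shape[1]*S),np.uint8)
    if kind=="handle": fill(im,box(d,x,y,a,31,8,40,52,zb=zb),255,o)
    else:
        fill(im,box(d,x,y,a,72,35,0,12),255,o)
        for s in(-1,1): fill(im,box(d,x,y,a,7.5,22,12,44,cx=s*64.5),0,o)
        if kind=="standv":   # valve present
            pass
    return cv2.resize(im,(shape[1],shape[0]),interpolation=cv2.INTER_AREA)/255.
def cmask(img,col):
    f=img.astype(float); r,g,b=f[...,0],f[...,1],f[...,2]; m=np.maximum(f.max(2),1)
    s={"red":(r-np.maximum(g,b))/m,"green":(g-np.maximum(r,b))/m,"blue":(b-np.maximum(r,g))/m}[col]
    return s
TH={"red":(.45,.65),"green":(.1,.3),"blue":(.2,.45)}
def fit(ds,kind,col,p0,half=None,zb=0.,pad=12,verbose=1):
    obs=[]
    for d in ds:
        q=proj(d,[[p0[0],p0[1],20+zb]])[0]
        h=render_extent(d,kind,p0,zb)
        lo=np.maximum(np.floor(h.min(0)-pad),0).astype(int); hi=np.minimum(np.ceil(h.max(0)+pad),[512,384]).astype(int)
        if (hi-lo).min()<8: continue
        s=cmask(d["img"][lo[1]:hi[1],lo[0]:hi[0]],col); a,b=TH[col]
        obs.append((d,lo,np.clip((s-a)/(b-a),0,1)))
    def cost(p):
        return sum(np.abs(render(d,kind,p,lo,s.shape,zb)-s).sum()/max(s.sum(),1) for d,lo,s in obs)/len(obs)
    best=None
    for a in ([p0[2]] if len(p0)>2 and p0[2] is not None else np.arange(0,np.pi,np.pi/8)):
        r=minimize(lambda q:cost([q[0],q[1],q[2]/40]),[p0[0],p0[1],a*40],method="Nelder-Mead",options=dict(initial_simplex=np.array([p0[0],p0[1],a*40])+np.array([[0,0,0],[10,3,0],[-3,10,0],[0,0,8.]]),xatol=.05,fatol=1e-4,maxiter=200))
        if best is None or r.fun<best.fun: best=r
    p=best.x.copy(); p[2]/=40; p[2]=(p[2]+np.pi/2)%np.pi-np.pi/2
    return p,best.fun
def render_extent(d,kind,p0,zb):
    x,y=p0[:2]; r=45 if kind=="handle" else 85
    return proj(d,[[x+sx*r,y+sy*r,z+zb] for sx in(-1,1) for sy in(-1,1) for z in(0,50)])
E
python3 - <<'E'
from h import *
D=[pickle.load(open(c+"1.pkl","rb")) for c in("scene","side")]
for n,x,y in [("red",455,5),("blue",557,380),("green",462,-135)]:
    for ds in (D[:1],D[1:],D):
        p,c=fit(ds,"handle",n,(x,y,None)); print("valve",n,p.round(2),round(c,3))
for n,x,y in [("red",642,-20),("blue",643,-228),("green",625,200)]:
    for ds in (D[:1],D[1:],D):
        p,c=fit(ds,"stand",n,(x,y,None)); print("stand",n,p.round(2),round(c,3))
E
```

```text
valve red [453.68  -4.77   1.13] 0.554
valve red [451.42  -7.73   1.32] 0.798
valve red [452.34  -5.98   1.3 ] 0.713
valve blue [5.5974e+02 3.8078e+02 1.9000e-01] 0.415
valve blue [5.5887e+02 3.8108e+02 2.8000e-01] 0.566
valve blue [5.5898e+02 3.8073e+02 2.1000e-01] 0.496
valve green [ 460.29 -141.11    1.27] 0.329
valve green [ 458.62 -141.47    1.39] 0.51
valve green [ 459.1  -141.51    1.36] 0.455
stand red [ 6.4613e+02 -1.8540e+01  2.5000e-01] 0.19
stand red [ 6.4652e+02 -1.9960e+01  2.6000e-01] 0.165
stand red [ 6.4612e+02 -1.8670e+01  2.5000e-01] 0.179
stand blue [ 6.3834e+02 -2.2628e+02 -3.3000e-01] 0.381
stand blue [ 6.3767e+02 -2.2605e+02 -3.7000e-01] 0.664
stand blue [ 6.3846e+02 -2.2581e+02 -3.7000e-01] 0.529
stand green [6.2512e+02 1.9325e+02 3.9000e-01] 0.641
stand green [6.2297e+02 1.9299e+02 4.0000e-01] 1.182
stand green [6.2477e+02 1.9389e+02 3.9000e-01] 0.916
```

```bash
cat >> h.py <<'E'
def overlay(d,items,fn,crop=None,k=4):
    im=cv2.resize(d["img"][:,:,::-1],None,fx=k,fy=k,interpolation=cv2.INTER_CUBIC)
    for kind,p,zb in items:
        bs=[box(d,*p,31,8,40,52,zb=zb)] if kind=="handle" else [box(d,*p,72,35,0,12)]+[box(d,*p,7.5,22,12,44,cx=s*64.5) for s in(-1,1)]
        for b in bs: cv2.polylines(im,[np.round((b+.5)*k-.5).astype(int)],True,(255,255,0),1)
    if crop: x0,y0,x1,y1=[v*k for v in crop]; im=im[y0:y1,x0:x1]
    cv2.imwrite(fn,im)
E
python3 - <<'E'
from h import *
D=[pickle.load(open(c+"1.pkl","rb")) for c in("scene","side")]
it=[("handle",(452.3,-6,1.3),0),("handle",(559,380.7,.21),0),("handle",(459,-141.5,1.36),0),("stand",(646.1,-18.7,.25),0),("stand",(638.5,-225.8,-.37),0),("stand",(624.8,193.9,.39),0)]
overlay(D[0],it,"pics/o0.png",(120,130,320,280),4)
overlay(D[1],it,"pics/o1.png",(170,110,310,280),4)
for n,(u,v) in {"redh":(269,166),"greenp":(303,258),"bluep":(160,185),"brass":(276,178),"table":(340,240),"greenh":(225,145),"blueh":(393,268)}.items(): print(n,D[0]["img"][v-1:v+2,u-1:u+2].reshape(-1,3).mean(0))
E
```

```text
redh [121.77777778  51.55555556  49.        ]
greenp [43.11111111 82.22222222 62.77777778]
bluep [24.66666667 54.44444444 94.77777778]
brass [124.33333333 100.77777778  44.11111111]
table [98.22222222 92.88888889 90.77777778]
greenh [106.44444444 116.88888889 109.77777778]
blueh [103.22222222 108.22222222 115.55555556]
```

View pics/o0.png

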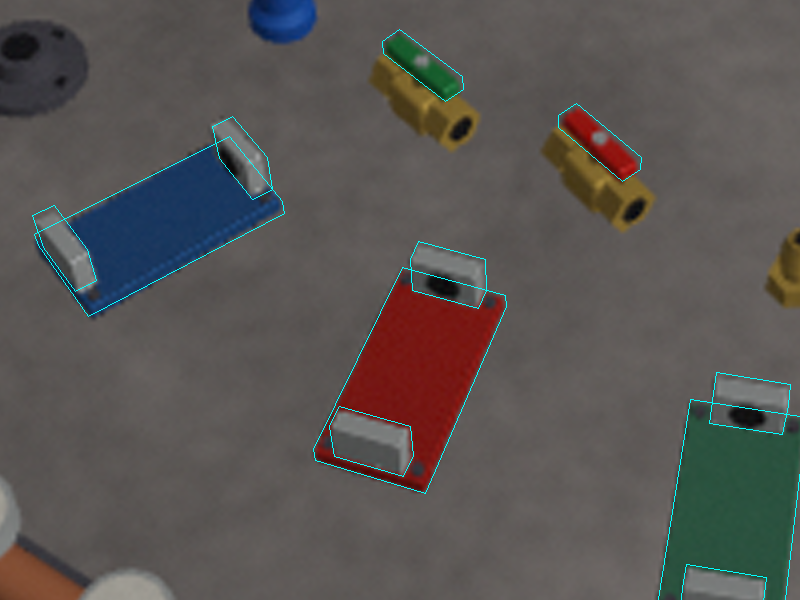

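View pics/o1.png

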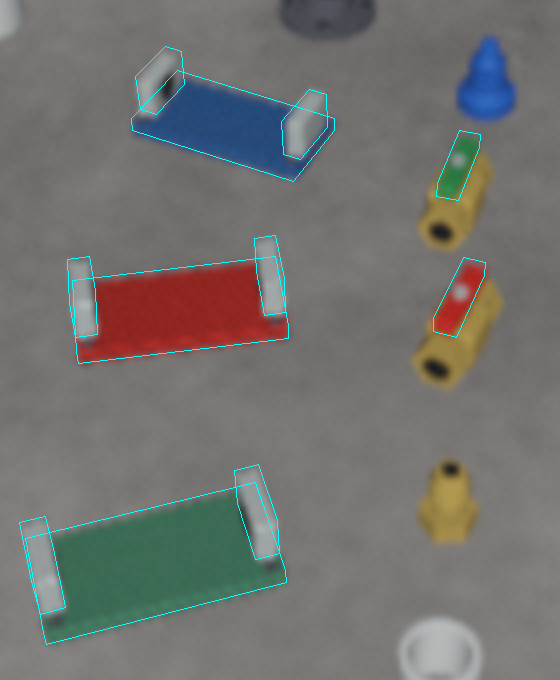

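```bash
sed -i 's/^TH=.*/TH={"red":(.3,.5),"green":(.06,.18),"blue":(.15,.35)}/' h.py; cat >> h.py <<'E'
from scipy.spatial.transform import Rotation as R
def yawrot(yaw):  # tool z down, tool x at yaw
    c,s=np.cos(yaw),np.sin(yaw); return R.from_matrix(np.array([[c,s,0],[s,-c,0],[0,0,-1.]]))
def tooly(r): m=r.as_matrix(); return np.arctan2(m[1,0],m[0,0])
def plan(p,r,wps):
    """wps: list of (x,y,z,yaw). prints calls: rows to write"""
    p=np.array(p,float); r=R.from_quat(r) if not isinstance(r,R) else r
    for w in wps:
        t=np.array(w[:3],float); rt=yawrot(w[3])
        while True:
            sh=r.inv().apply(t-p)/100; tv=(r.inv()*rt).as_rotvec()/.5
            k=min(1,.999/max(np.abs(sh).max(),1e-9),.999/max(np.abs(tv).max(),1e-9))
            sh=np.round(sh*k,3);tv=np.round(tv*k,3)
            if k==1 and np.abs(sh).max()<.003 and np.abs(tv).max()<.004: break
            n=max(np.ceil(np.linalg.norm(sh)*2-.02),np.ceil(np.linalg.norm(tv)*.5/.15-.02))
            p=p+r.apply(sh*100); r=r*R.from_rotvec(tv*.5)
            print(list(map(float,sh)),list(map(float,tv)),"rows",int(n),"->",p.round(1),round(tooly(r),3))
            if k==1: break
E
python3 - <<'E'
from h import *
from bench import arm
D=[pickle.load(open(c+"1.pkl","rb")) for c in("scene","side")]
for n,x,y in [("red",453,-5),("blue",557,380),("green",460,-140)]:
    for ds in (D[:1],D[1:],D):
        p,c=fit(ds,"handle",n,(x,y,None)); print("valve",n,p.round(2),round(c,3))
for n,x,y in [("red",646,-20),("blue",638,-226),("green",625,194)]:
    for ds in (D[:1],D[1:],D):
        p,c=fit(ds,"stand",n,(x,y,None)); print("stand",n,p.round(2),round(c,3))
s=arm.read_state(); print(tooly(R.from_quat(s["ee_rot"])))
plan(s["position"],s["ee_rot"],[(452,-6,220,-1.85)])
E
```

```text
valve red [453.84  -5.15   1.17] 0.408
valve red [451.94  -3.93   1.26] 0.37
valve red [452.53  -5.57   1.21] 0.408
valve blue [5.5965e+02 3.8081e+02 2.2000e-01] 0.341
valve blue [5.5905e+02 3.8120e+02 2.6000e-01] 0.384
valve blue [5.5878e+02 3.8104e+02 2.2000e-01] 0.369
valve green [ 460.43 -140.58    1.29] 0.254
valve green [ 459.2  -140.14    1.36] 0.263
valve green [ 459.77 -141.15    1.31] 0.284
stand red [ 6.4631e+02 -1.8990e+01  2.5000e-01] 0.17
stand red [ 6.4581e+02 -1.7780e+01  2.5000e-01] 0.077
stand red [ 6.4619e+02 -1.8420e+01  2.5000e-01] 0.129
stand blue [ 6.3873e+02 -2.2602e+02 -3.4000e-01] 0.223
stand blue [ 6.3880e+02 -2.2619e+02 -3.2000e-01] 0.168
stand blue [ 6.3895e+02 -2.2592e+02 -3.2000e-01] 0.196
stand green [6.2447e+02 1.9365e+02 3.9000e-01] 0.092
stand green [6.2335e+02 1.9463e+02 3.9000e-01] 0.093
stand green [6.2422e+02 1.9398e+02 3.9000e-01] 0.098
-2.908835707179416
[-0.851, 0.999, 0.163] [-0.0, -0.0, -0.411] rows 3 -> [ 204.  -491.3  287.6] -2.703
[-0.999, 0.775, 0.157] [-0.0, -0.0, -0.396] rows 3 -> [ 261.5 -378.7  271.9] -2.505
[-0.999, 0.498, 0.138] [-0.0, -0.0, -0.349] rows 3 -> [ 312.3 -279.3  258.1] -2.331
[-0.999, 0.295, 0.129] [-0.0, -0.0, -0.326] rows 3 -> [ 359.7 -186.6  245.2] -2.168
[-0.999, 0.125, 0.125] [-0.0, -0.0, -0.316] rows 3 -> [405.6 -96.9 232.7] -2.01
[-0.999, -0.033, 0.124] [-0.0, -0.0, -0.313] rows 2 -> [451.   -7.9 220.3] -1.853
[-0.021, -0.004, 0.003] [-0.0, -0.0, -0.007] rows 1 -> [452.  -6. 220.] -1.85
```

>>> apply_moves:
  increments:
    - [[-0.85,1.0,0.16,0,0,-0.4,1],[-0.85,1.0,0.16,0,0,-0.4,1],[-0.85,1.0,0.16,0,0,-0.4,1]]

```text
clock: 2.55
position: [204.2, -488.9, 287.5]
ee_rot: [-0.215, 0.977, 0.001, 0.0]
contact_force: [1.4, -0.3, 0.7]
gripper_width: 85.3
```

>>> apply_moves:
  increments:
    - [[-1.0,0.78,0.16,0,0,-0.4,1],[-1.0,0.78,0.16,0,0,-0.4,1],[-1.0,0.78,0.16,0,0,-0.4,1]]

```text
clock: 2.85
position: [262.3, -375.9, 271.8]
ee_rot: [-0.312, 0.95, 0.0, 0.0]
contact_force: [0.9, -0.1, -0.1]
gripper_width: 85.3
```

```bash
python3 - <<'E'
from h import *
from bench import arm
s=arm.read_state(); print(s["clock"],s["position"],tooly(R.from_quat(s["ee_rot"])),s["joints"])
plan(s["position"],s["ee_rot"],[(452,-6,215,-1.93)])
E
```

```text
2.85 [ 262.32468809 -375.85529826  271.75607752] -2.5062535111953976 [-6.05598195e-01  1.28267616e-01 -4.31360155e-01 -6.05453643e-04
 -1.01131801e+00 -3.29537542e-01]
[-0.999, 0.497, 0.153] [0.0, 0.0, -0.309] rows 3 -> [ 313.2 -276.6  256.5] -2.352
[-0.999, 0.317, 0.144] [0.0, 0.0, -0.291] rows 3 -> [ 361.1 -183.3  242.2] -2.206
[-0.999, 0.163, 0.139] [0.0, 0.001, -0.281] rows 3 -> [407.2 -93.2 228.3] -2.066
[-0.98, 0.02, 0.133] [0.0, 0.0, -0.272] rows 2 -> [452.  -6. 215.] -1.93
```

>>> apply_moves:
  increments:
    - [[-1.0,0.5,0.15,0,0,-0.31,1],[-1.0,0.5,0.15,0,0,-0.31,1],[-1.0,0.5,0.15,0,0,-0.31,1]]

```text
clock: 3.15
position: [313.9, -276.0, 256.7]
ee_rot: [-0.386, 0.923, 0.0, 0.0]
contact_force: [0.0, -0.6, -0.4]
gripper_width: 85.6
```

>>> apply_moves:
  increments:
    - [[-1.0,0.32,0.14,0,0,-0.29,1],[-1.0,0.32,0.14,0,0,-0.29,1],[-1.0,0.32,0.14,0,0,-0.29,1]]

```text
clock: 3.45
position: [362.5, -182.3, 242.9]
ee_rot: [-0.453, 0.892, -0.0, 0.0]
contact_force: [0.2, 0.2, 0.4]
gripper_width: 85.6
```

>>> apply_moves:
  increments:
    - [[-1.0,0.16,0.14,0,0,-0.28,1],[-1.0,0.16,0.14,0,0,-0.28,1],[-1.0,0.16,0.14,0,0,-0.28,1]]

```text
clock: 3.75
position: [409.8, -92.6, 228.9]
ee_rot: [-0.514, 0.858, -0.0, 0.001]
contact_force: [-0.8, 0.0, 0.4]
gripper_width: 85.6
```

>>> apply_moves:
  increments:
    - [[-0.98,0.02,0.13,0,0,-0.27,1],[-0.98,0.02,0.13,0,0,-0.27,1],[-0.98,0.02,0.13,0,0,-0.27,1],[-0.98,0.02,0.13,0,0,-0.27,1]]

```text
clock: 4.15
position: [452.7, -8.4, 215.7]
ee_rot: [-0.568, 0.823, 0.0, -0.0]
contact_force: [-0.5, -0.6, 0.4]
gripper_width: 85.2
```

```bash
cat > look.py <<'E'
import sys
from h import *
from bench import arm
def look(name):
    d=arm.get_image("wrist"); pickle.dump(d,open(name+".pkl","wb")); s=arm.read_state()
    print("t",round(s["clock"],2),s["position"].round(1),"yaw",round(tooly(R.from_quat(s["ee_rot"])),3),"q6",s["joints"][5].round(2),"F",s["contact_force"].round(1),"w",s["gripper_width"].round(1))
    return d,s
E
python3 - <<'E'
from look import *
d,s=look("w1")
p,c=fit([d],"handle","red",(453,-5,1.2)); print(p,c)
overlay(d,[("handle",p,0)],"pics/w1.png",None,1.5)
E
```

```text
Traceback (most recent call last):
  File "look.py", line 6, in look
    print("t",round(s["clock"],2),s["position"].round(1),"yaw",round(tooly(R.from_quat(s["ee_rot"])),3),"q6",s["joints"][5].round(2),"F",s["contact_force"].round(1),"w",s["gripper_width"].round(1))
                                                                                                                                                                         ^^^^^^^^^^^^^^^^^^^^^^^^
AttributeError: 'float' object has no attribute 'round'
```

```bash
sed -i 's/s\["gripper_width"\].round(1)/round(s["gripper_width"],1)/' look.py
sed -i 's/crop: x0,y0,x1,y1=\[v\*k for v in crop\]/crop: x0,y0,x1,y1=[int(v*k) for v in crop]/' h.py
python3 - <<'E'
from look import *
d,s=look("w1")
p,c=fit([d],"handle","red",(453,-5,1.2)); print(p,c)
overlay(d,[("handle",p,0)],"pics/w1.png",None,1.5)
E
```

```text
t 4.25 [452.   -9.5 215.9] yaw -1.935 q6 -0.7 F [-1.  -0.4  0.5] w 85.6
[453.04273496  -4.77721606   1.22378884] 0.17326049375704353
```

View pics/w1.png

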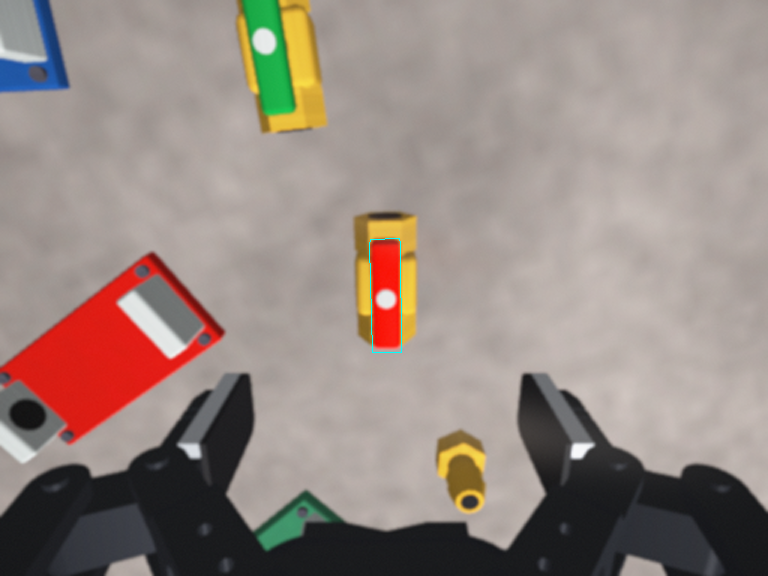

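```bash
python3 - <<'E'
from look import *
s=arm.read_state()
plan(s["position"],s["ee_rot"],[(453,-4.8,140,-1.918),(453,-4.8,77,-1.918)])
E
```

```text
[-0.048, 0.008, 0.759] [0.001, -0.001, -0.034] rows 2 -> [453.   -4.8 140. ] -1.918
[0.0, -0.0, 0.63] [0.0, 0.0, -0.0] rows 2 -> [453.   -4.8  77. ] -1.918
```

>>> apply_moves:
  increments:
    - [[-0.048,0.008,0.76,0,0,-0.034,1],[-0.048,0.008,0.76,0,0,-0.034,1],[-0.048,0.008,0.76,0,0,-0.034,1],[-0.048,0.008,0.76,0,0,-0.034,1]]

```text
clock: 4.65
position: [453.7, -4.8, 140.6]
ee_rot: [-0.574, 0.819, -0.0, -0.0]
contact_force: [-0.8, -0.0, 0.2]
gripper_width: 85.6
```

```bash
python3 - <<'E'
from look import *
d,s=look("w2")
p,c=fit([d],"handle","red",(453,-5,1.2)); print(p,c)
plan(s["position"],s["ee_rot"],[(453,-4.8,77,-1.918)])
E
```

```text
t 4.7 [454.3  -4.4 141.3] yaw -1.918 q6 -0.7 F [0.7 1.  0.4] w 85.3
[453.05569128  -4.65782433   1.21994931] 0.18438126758811613
[0.009, 0.012, 0.643] [-0.004, 0.002, 0.001] rows 2 -> [453.   -4.8  77. ] -1.918
```

>>> apply_moves:
  increments:
    - [[0.005,0.005,0.3,0,0,0,1],[0.005,0.005,0.64,0,0,0,1],[0.005,0.005,0.64,0,0,0,1],[0.005,0.005,0.64,0,0,0,1]]

```text
clock: 5.1
position: [453.8, -4.1, 77.3]
ee_rot: [-0.575, 0.818, -0.0, 0.001]
contact_force: [0.2, -0.3, 0.6]
gripper_width: 85.8
```

```bash
python3 - <<'E'
from look import *
d,s=look("w3"); print(s["joints"].round(3))
overlay(d,[],"pics/w3.png",None,1.5)
E
```

```text
t 5.15 [454.2  -3.9  77.8] yaw -1.916 q6 -0.7 F [ 0.1 -0.5 -0.6] w 85.1
[ 0.351  0.418 -0.672  0.001 -0.477 -0.697]
```

View pics/w3.png

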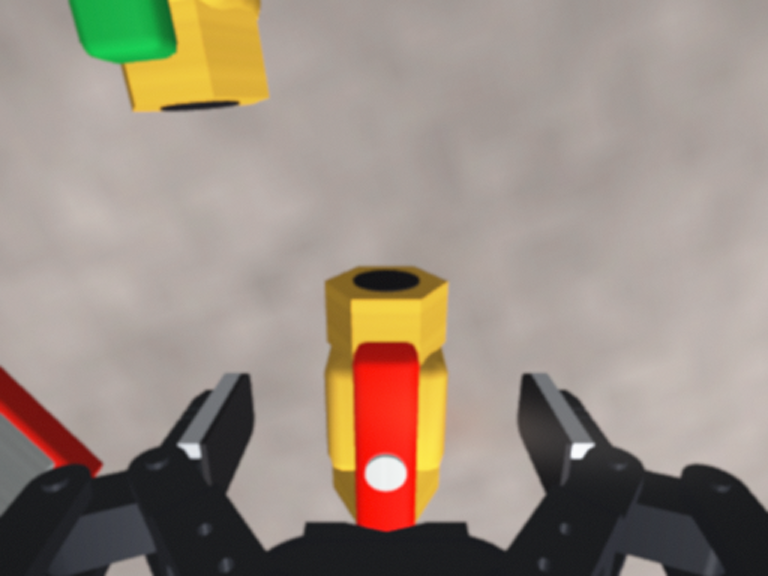

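>>> apply_moves:
  increments:
    - [[0,0,0,0,0,0,-1],[0,0,0,0,0,0,-1],[0,0,0,0,0,0,-1],[0,0,0,0,0,0,-1],[0,0,0,0,0,0,-1],[0,0,0,0,0,0,-1],[0,0,0,0,0,0,-1],[0,0,0,0,0,0,-1]]

```text
clock: 5.95
position: [453.4, -4.0, 76.9]
ee_rot: [-0.575, 0.818, -0.0, 0.001]
contact_force: [-1.5, -0.5, 6.0]
gripper_width: 35.3
```

```bash
python3 - <<'E'
from look import *
d,s=look("w4")
p,c=fit([d],"handle","red",(453,-5,1.2)); print(p,c)
overlay(d,[],"pics/w4.png",None,1.5)
E
```

```text
t 6.0 [453.4  -4.   76.9] yaw -1.916 q6 -0.7 F [-1.6  0.2  6.9] w 34.7
[452.7687233   -4.23857146   1.22380238] 0.41691666655342796
```

View pics/w4.png

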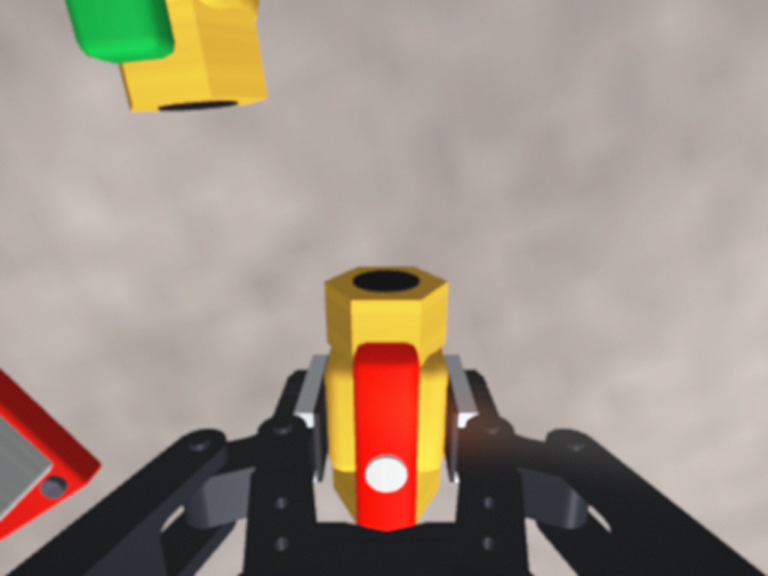

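```bash
python3 - <<'E'
from look import *
d=pickle.load(open("w1.pkl","rb"))
p,c=fit([d],"stand","red",(646.2,-18.5,.25)); print(p,c)
p2,c=fit([d],"handle","green",(460,-141,1.31)); print(p2,c)
overlay(d,[("stand",(646.2,-18.5,.25),0),("stand",p,0)],"pics/w1b.png",(0,100,200,384),3)
s=arm.read_state()
plan(s["position"],s["ee_rot"],[(453.4,-4,177,-1.918),(646,-18,180,-2.89)])
E
```

```text
[ 6.46712547e+02 -1.85328618e+01  2.50071012e-01] 0.08071928975920815
[ 458.90204304 -140.94737768    1.32328364] 0.2670532602259411
[-0.001, -0.001, -0.999] [-0.003, 0.001, 0.003] rows 2 -> [453.4  -4.  176.8] -1.918
[-0.269, -0.955, -0.017] [0.0, 0.0, 0.999] rows 4 -> [552.4 -11.2 178.5] -2.417
[-0.656, -0.672, -0.015] [0.001, 0.0, 0.945] rows 4 -> [646. -18. 180.] -2.89
```

View pics/w1b.png

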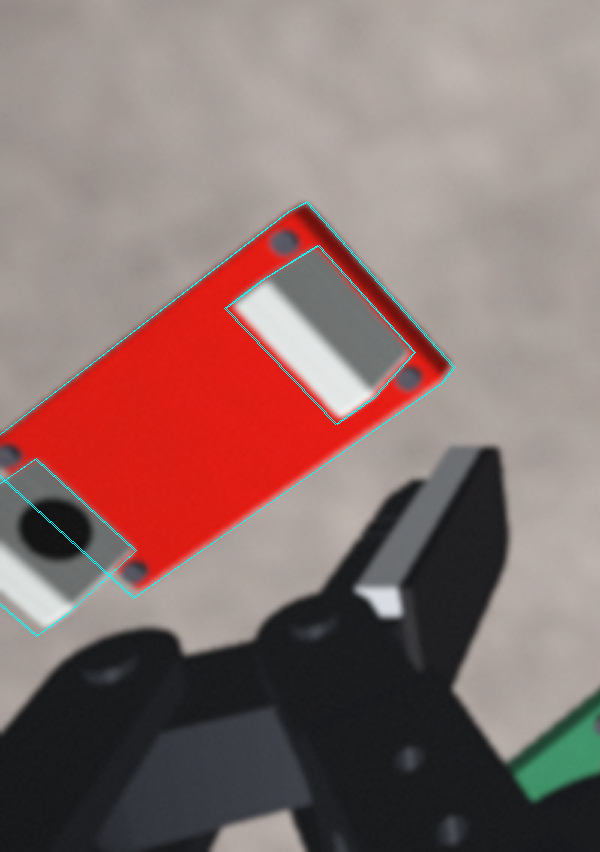

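>>> apply_moves:
  increments:
    - [[0,0,-0.5,0,0,0,-1],[0,0,-1,0,0,0,-1],[0,0,-1,0,0,0,-1]]

```text
clock: 6.3
position: [456.4, -3.2, 181.7]
ee_rot: [-0.576, 0.818, -0.003, 0.007]
contact_force: [0.9, 1.1, -2.8]
gripper_width: 35.1
```

>>> apply_moves:
  increments:
    - [[-0.07,-0.24,0,0,0,0.25,-1],[-0.14,-0.48,0,0,0,0.5,-1],[-0.21,-0.72,0,0,0,0.75,-1],[-0.27,-0.955,-0.017,0,0,1,-1]]

```text
clock: 6.7
position: [551.8, -11.3, 176.2]
ee_rot: [-0.352, 0.936, 0.0, -0.001]
contact_force: [-0.2, 1.3, -2.8]
gripper_width: 35.0
```

```bash
python3 - <<'E'
from look import *
d,s=look("w5")
plan(s["position"],s["ee_rot"],[(647.1,-18.3,170,-2.892)])
E
```

```text
t 6.75 [556.3 -11.2 176.9] yaw -2.425 q6 -1.13 F [ 6.1  0.6 -2.1] w 35.0
[-0.638, -0.65, 0.072] [-0.004, 0.005, 0.934] rows 4 -> [647.1 -18.3 170. ] -2.892
```

>>> apply_moves:
  increments:
    - [[-0.16,-0.17,0.02,0,0,0.24,-1],[-0.32,-0.34,0.04,0,0,0.47,-1],[-0.48,-0.5,0.06,0,0,0.7,-1],[-0.64,-0.65,0.07,0,0,0.935,-1],[-0.64,-0.65,0.07,0,0,0.935,-1],[-0.64,-0.65,0.07,0,0,0.935,-1],[-0.64,-0.65,0.07,0,0,0.935,-1]]

```text
clock: 7.45
position: [641.7, -17.4, 169.7]
ee_rot: [-0.129, 0.992, 0.0, -0.001]
contact_force: [-0.2, -0.1, -3.4]
gripper_width: 35.2
```

```bash
python3 - <<'E'
from look import *
d,s=look("w6")
zb=s["position"][2]-76.9
p,c=fit([d],"handle","red",(647,-18,.25),zb=zb,pad=3); print(p,c)
overlay(d,[("handle",p,zb),("stand",(646.5,-18.5,.25),0)],"pics/w6.png",None,1.5)
plan(s["position"],s["ee_rot"],[(647.1,-18.3,120,-2.892),(647.1,-18.3,89.5,-2.892)])
E
```

```text
t 7.5 [641.8 -17.4 170.1] yaw -2.884 q6 -1.54 F [-0.1  0.3 -3.1] w 34.6
[ 6.40657868e+02 -1.79248011e+01  2.57889202e-01] 0.6431767207529617
[-0.049, -0.023, 0.501] [0.001, -0.003, 0.017] rows 1 -> [647.1 -18.4 120. ] -2.892
[-0.001, 0.001, 0.305] [-0.0, -0.0, -0.0] rows 1 -> [647.1 -18.2  89.5] -2.892
```

View pics/w6.png

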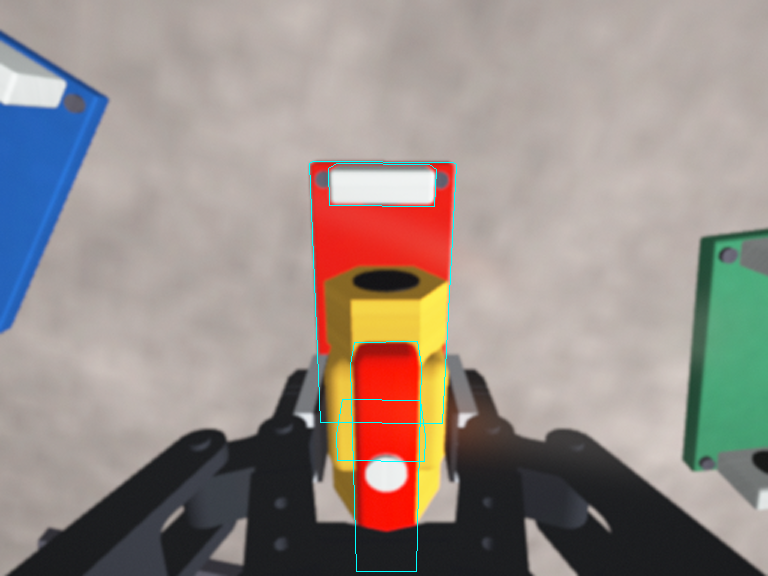

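>>> apply_moves:
  increments:
    - [[-0.05,-0.02,0.25,0,0,0.017,-1],[-0.05,-0.02,0.5,0,0,0.017,-1],[-0.05,-0.02,0.5,0,0,0.017,-1],[-0.05,-0.02,0.5,0,0,0.017,-1]]

```text
clock: 7.9
position: [648.0, -18.1, 120.9]
ee_rot: [-0.124, 0.992, -0.0, -0.0]
contact_force: [0.6, -0.5, -2.6]
gripper_width: 35.3
```

```bash
python3 - <<'E'
from look import *
d,s=look("w7")
overlay(d,[("handle",(646.5,-18.5,.25),s["position"][2]-76.9),("stand",(646.5,-18.5,.25),0)],"pics/w7.png",None,1.5)
plan(s["position"],s["ee_rot"],[(647.1,-18.3,89.5,-2.892)])
E
```

```text
t 7.95 [648.7 -17.9 121.9] yaw -2.892 q6 -1.54 F [ 0.5  1.4 -2. ] w 35.1
[0.017, 0.001, 0.324] [-0.001, 0.003, 0.0] rows 1 -> [647.1 -18.3  89.5] -2.892
```

View pics/w7.png

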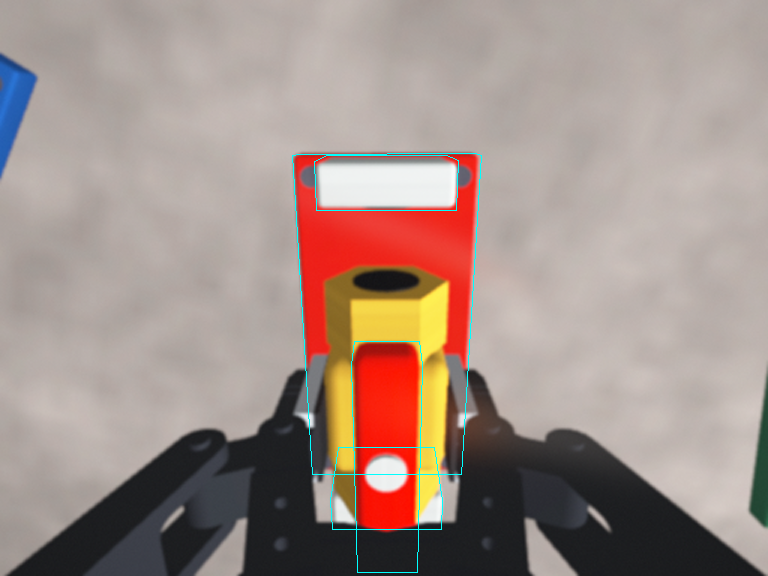

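>>> apply_moves:
  increments:
    - [[0.005,0,0.1,0,0,0,-1],[0.005,0,0.2,0,0,0,-1],[0.005,0,0.31,0,0,0,-1],[0.005,0,0.31,0,0,0,-1],[0.005,0,0.31,0,0,0,-1],[0.005,0,0.31,0,0,0,-1]]

```text
clock: 8.55
position: [647.6, -18.2, 89.1]
ee_rot: [-0.124, 0.992, 0.0, -0.0]
contact_force: [0.1, -0.3, -2.5]
gripper_width: 35.1
```

```bash
python3 - <<'E'
from look import *
d,s=look("w8")
plan(s["position"],s["ee_rot"],[(647.1,-18.3,88.9,-2.892)])
E
```

```text
t 8.6 [647.6 -18.2  89.2] yaw -2.893 q6 -1.54 F [ 0.1 -0.1 -2.5] w 34.8
[0.005, 0.0, 0.003] [0.0, -0.001, -0.002] rows 0 -> [647.2 -18.3  88.9] -2.892
```

>>> apply_moves:
  increments:
    - [[0.005,0,0.01,0,0,0,-1],[0.005,0,0.01,0,0,0,-1],[0.005,0,0.01,0,0,0,-1]]

```text
clock: 8.9
position: [647.4, -18.3, 88.7]
ee_rot: [-0.124, 0.992, -0.0, 0.0]
contact_force: [0.7, -0.1, -2.4]
gripper_width: 35.0
```

>>> apply_moves:
  increments:
    - [[0,0,0.01,0,0,0,-1],[0,0,0.01,0,0,0,-1],[0,0,0.01,0,0,0,-1]]

```text
clock: 9.2
position: [647.4, -18.3, 88.7]
ee_rot: [-0.124, 0.992, -0.0, 0.0]
contact_force: [-3.5, 0.1, 4.2]
gripper_width: 34.9
```

>>> apply_moves:
  increments:
    - [[0,0,0.005,0,0,0,1],[0,0,0.005,0,0,0,1],[0,0,0.005,0,0,0,1],[0,0,0.005,0,0,0,1],[0,0,0.005,0,0,0,1],[0,0,0.005,0,0,0,1]]

```text
clock: 9.8
position: [647.3, -18.3, 87.0]
ee_rot: [-0.124, 0.992, -0.0, -0.0]
contact_force: [0.2, -0.7, -0.5]
gripper_width: 85.7
```

>>> apply_moves:
  increments:
    - [[0,0,-0.3,0,0,0,1],[0,0,-0.7,0,0,0,1],[0,0,-1,0,0,0,1],[0,0,-1,0,0,0,1],[0,0,-1,0,0,0,1]]

```text
clock: 10.3
position: [647.3, -18.2, 187.9]
ee_rot: [-0.124, 0.992, 0.0, 0.001]
contact_force: [0.6, -0.8, -0.6]
gripper_width: 85.3
```

```bash
python3 - <<'E'
from look import *
d,s=look("w9")
D=[arm.get_image(c) for c in("scene","side")]
overlay(d,[("handle",(646.5,-18.5,.25),12),("stand",(646.5,-18.5,.25),0)],"pics/w9.png",None,1.5)
overlay(D[1],[("handle",(646.5,-18.5,.25),12),("stand",(646.5,-18.5,.25),0)],"pics/s9.png",(170,150,290,240),6)
p,c=fit([d],"handle","red",(646.5,-18.5,.25),zb=12,pad=0);print(p,c)
plan(s["position"],s["ee_rot"],[(559,380,225,-2.9)])
E
```

```text
t 10.35 [646.7 -18.3 186.5] yaw -2.893 q6 -1.54 F [-0.5 -0.7 -0.7] w 85.1
[ 6.46508136e+02 -1.88125278e+01  2.44460121e-01] 0.803489534996115
[-0.032, 0.999, -0.094] [0.0, -0.001, 0.003] rows 2 -> [625.2  79.3 196. ] -2.895
[-0.03, 0.999, -0.094] [0.0, -0.0, 0.003] rows 2 -> [603.7 176.9 205.4] -2.896
[-0.029, 0.999, -0.093] [0.001, -0.001, 0.004] rows 2 -> [582.3 274.5 214.8] -2.898
[-0.026, 0.999, -0.094] [0.0, -0.0, 0.003] rows 2 -> [560.7 372.1 224.2] -2.9
[-0.002, 0.081, -0.008] [0.0, -0.0, 0.001] rows 1 -> [559. 380. 225.] -2.9
```

View pics/w9.png

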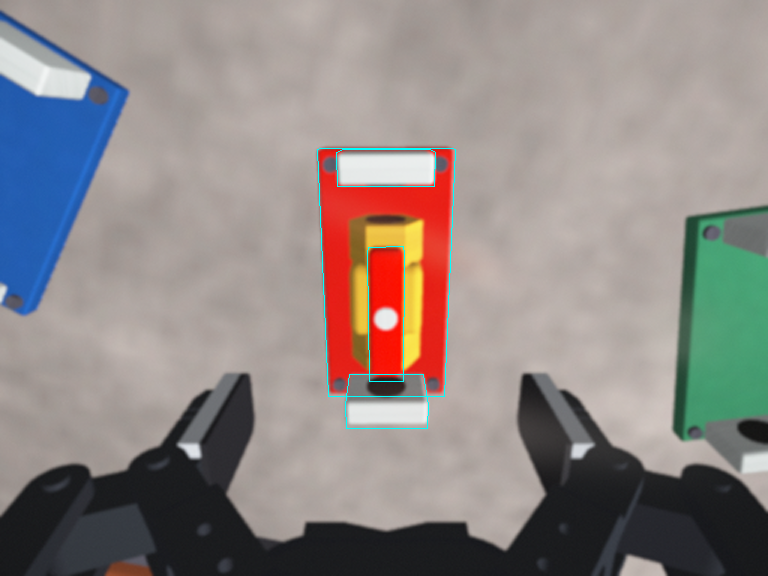

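View pics/s9.png

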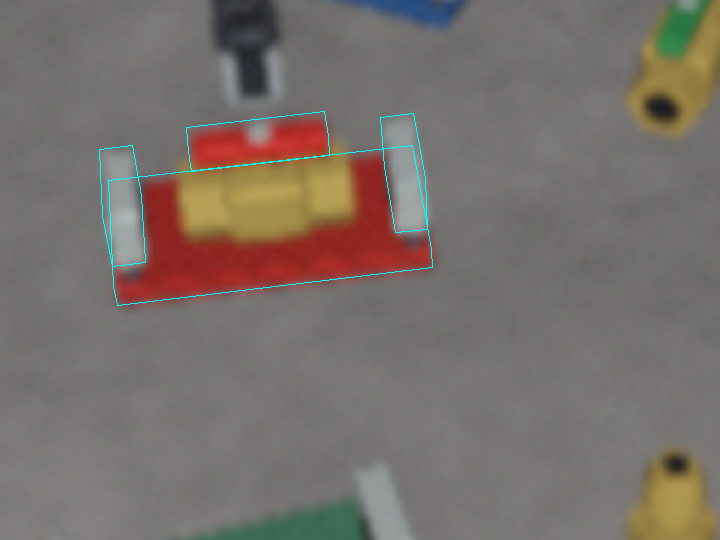

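>>> apply_moves:
  increments:
    - [[-0.02,0.5,-0.05,0,0,0.01,1],[-0.03,1,-0.09,0,0,0.015,1]]

```text
clock: 10.65
position: [625.2, 78.5, 194.3]
ee_rot: [-0.119, 0.993, -0.0, -0.002]
contact_force: [-0.4, -0.1, 0.1]
gripper_width: 85.3
```

>>> apply_moves:
  increments:
    - [[-0.015,0.5,-0.05,0,0,0.01,1],[-0.03,1,-0.09,0,0,0.015,1]]

```text
clock: 10.85
position: [603.9, 177.7, 203.8]
ee_rot: [-0.116, 0.993, -0.001, -0.001]
contact_force: [1.2, -0.2, 0.3]
gripper_width: 85.4
```

>>> apply_moves:
  increments:
    - [[-0.015,0.5,-0.05,0,0,0.01,1],[-0.03,1,-0.09,0,0,0.015,1]]

```text
clock: 11.05
position: [583.6, 275.5, 212.8]
ee_rot: [-0.113, 0.994, -0.001, -0.001]
contact_force: [0.7, -0.2, 0.5]
gripper_width: 85.7
```

>>> apply_moves:
  increments:
    - [[-0.015,0.5,-0.05,0,0,0.01,1],[-0.02,1,-0.09,0,0,0.015,1],[-0.02,1,-0.09,0,0,0.015,1],[-0.02,1,-0.09,0,0,0.015,1],[-0.02,1,-0.09,0,0,0.015,1]]

```text
clock: 11.55
position: [564.0, 370.7, 221.7]
ee_rot: [-0.109, 0.994, -0.001, -0.001]
contact_force: [0.2, 0.5, 0.1]
gripper_width: 85.3
```

```bash
python3 - <<'E'
from look import *
d,s=look("w10")
p,c=fit([d],"handle","blue",(559,380.5,.22)); print(p,c)
q,c=fit([d],"stand","green",(624.3,194,.39)); print(q,c)
overlay(d,[("handle",p,0),("stand",q,0)],"pics/w10.png",None,1.5)
t=(p[2]-np.pi)
plan(s["position"],s["ee_rot"],[(p[0],p[1],140,t),(p[0],p[1],77,t)])
E
```

```text
t 11.6 [564.3 370.3 222. ] yaw -2.924 q6 -2.17 F [-0.3 -0.   0.1] w 85.6
[5.60296555e+02 3.80663811e+02 2.58023139e-01] 0.2777079709676106
[6.24375810e+02 1.93644453e+02 3.93989283e-01] 0.059971602538608795
[0.015, 0.111, 0.82] [-0.002, -0.004, -0.081] rows 2 -> [560.3 380.7 140. ] -2.884
[0.0, -0.0, 0.63] [-0.0, 0.0, -0.0] rows 2 -> [560.3 380.7  77. ] -2.884
```

View pics/w10.png

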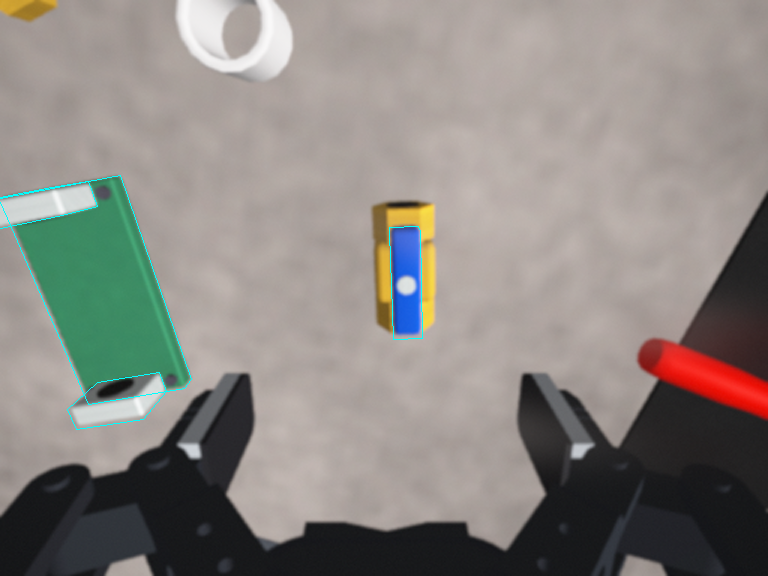

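>>> apply_moves:
  increments:
    - [[0.015,0.11,0.4,0,0,-0.07,1],[0.015,0.11,0.82,0,0,-0.07,1],[0.015,0.11,0.82,0,0,-0.07,1],[0.015,0.11,0.82,0,0,-0.07,1],[0.015,0.11,0.82,0,0,-0.07,1]]

```text
clock: 12.1
position: [561.8, 382.3, 143.8]
ee_rot: [-0.126, 0.992, 0.001, 0.002]
contact_force: [-0.2, -0.1, -0.6]
gripper_width: 85.1
```

```bash
python3 - <<'E'
from look import *
d,s=look("w11")
p,c=fit([d],"handle","blue",(560,380.5,.25)); print(p,c)
t=(p[2]-np.pi)
plan(s["position"],s["ee_rot"],[(p[0],p[1],77,t)])
E
```

```text
t 12.15 [561.7 382.5 144. ] yaw -2.888 q6 -2.15 F [ 0.2 -0.5 -0.1] w 85.4
[5.60373205e+02 3.80899413e+02 2.46700834e-01] 0.24318356003296138
[0.02, -0.014, 0.67] [0.004, 0.009, 0.014] rows 2 -> [560.4 380.9  77. ] -2.895
```

>>> apply_moves:
  increments:
    - [[0.015,-0.014,0.3,0,0,0.01,1],[0.015,-0.014,0.63,0,0,0.01,1],[0.015,-0.014,0.63,0,0,0.01,1],[0.015,-0.014,0.63,0,0,0.01,1],[0.015,-0.014,0.63,0,0,0.01,1],[0.015,-0.014,0.63,0,0,0.01,1]]

```text
clock: 12.75
position: [560.1, 381.3, 80.5]
ee_rot: [-0.124, 0.992, 0.001, 0.002]
contact_force: [-0.3, -0.1, -0.1]
gripper_width: 85.5
```

```bash
python3 - <<'E'
from look import *
d,s=look("w12")
overlay(d,[],"pics/w12.png",None,1.5)
plan(s["position"],s["ee_rot"],[(560.4,380.9,77,-2.895)])
E
```

```text
t 12.8 [559.9 381.1  80.1] yaw -2.893 q6 -2.16 F [-0.3  0.4  0.8] w 85.4
[-0.004, -0.004, 0.031] [0.004, 0.006, 0.005] rows 1 -> [560.4 380.8  77. ] -2.895
```

View pics/w12.png

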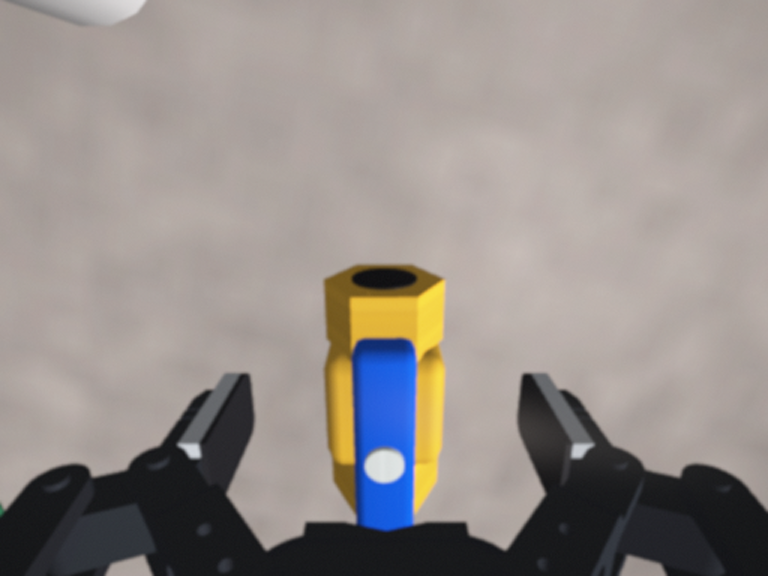

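>>> apply_moves:
  increments:
    - [[-0.004,-0.004,0.03,0.004,0.006,0.004,1],[-0.004,-0.004,0.03,0.004,0.006,0.004,1],[-0.004,-0.004,0.03,0.004,0.006,0.004,1]]

```text
clock: 13.1
position: [559.7, 380.1, 74.9]
ee_rot: [-0.123, 0.992, -0.001, -0.001]
contact_force: [-0.0, 0.7, -0.8]
gripper_width: 85.2
```

>>> apply_moves:
  increments:
    - [[0,0,0,0,0,0,-1],[0,0,0,0,0,0,-1],[0,0,0,0,0,0,-1],[0,0,0,0,0,0,-1],[0,0,0,0,0,0,-1],[0,0,0,0,0,0,-1],[0,0,0,0,0,0,-1],[0,0,0,0,0,0,-1]]

```text
clock: 13.9
position: [559.8, 380.4, 75.2]
ee_rot: [-0.123, 0.992, -0.001, -0.001]
contact_force: [-0.5, 0.1, 1.7]
gripper_width: 35.3
```

```bash
python3 - <<'E'
from look import *
d,s=look("w13")
print((s["ee_rot"]).round(4))
pt=s["position"]; yw=tooly(R.from_quat(s["ee_rot"])); v=np.array([560.4,380.9])-pt[:2]
print("valve along tool x",v@[np.cos(yw),np.sin(yw)],"perp",v@[-np.sin(yw),np.cos(yw)])
p,c=fit([d],"handle","blue",(560,380.5,.25),pad=4); print(p,c)
# stand blue est: pool
D=[pickle.load(open(c+".pkl","rb")) for c in("scene1","side1","w9")]
for ds in (D,D[2:]):
    q,c=fit(ds,"stand","blue",(638.9,-226,-.325)); print(q,c)
plan(pt,s["ee_rot"],[(560,381,177,yw),(600,200,190,-3.1),(639,-120,190,-3.467)])
E
```

```text
t 13.95 [559.8 380.3  75.2] yaw -2.895 q6 -2.16 F [-1.1  1.3  1.8] w 35.1
[-0.1232  0.9924 -0.001  -0.0011]
valve along tool x -0.7441710108559477 perp -0.38173979303347944
[5.60747373e+02 3.80353488e+02 2.44182512e-01] 0.4941337447628399
[ 6.38993284e+02 -2.26378593e+02 -3.21070797e-01] 0.14818005085805325
[ 6.39129269e+02 -2.26510189e+02 -3.18678827e-01] 0.04998783990811995
[-0.001, 0.004, -0.999] [-0.003, -0.005, 0.0] rows 2 -> [560.  381.  175.1] -2.895
[-0.0, 0.0, -0.019] [-0.0, 0.0, 0.0] rows 1 -> [560. 381. 177.] -2.895
[0.029, -0.999, -0.07] [-0.0, 0.0, 0.221] rows 2 -> [581.6 283.4 184.1] -3.005
[-0.069, -0.851, -0.059] [-0.0, 0.0, 0.19] rows 2 -> [600. 200. 190.] -3.1
[-0.08, -0.999, 0.0] [-0.0, 0.0, 0.228] rows 2 -> [612.1 100.6 190. ] 3.069
[-0.196, -0.999, 0.0] [-0.0, 0.0, 0.232] rows 3 -> [ 6.244e+02 -5.000e-01  1.900e+02] 2.953
[-0.32, -0.999, 0.0] [-0.0, 0.0, 0.239] rows 3 -> [ 637.1 -104.6  190. ] 2.834
[-0.064, -0.141, 0.0] [-0.0, 0.0, 0.035] rows 1 -> [ 639. -120.  190.] 2.816
```

>>> apply_moves:
  increments:
    - [[0,0,-0.5,0,0,0,-1],[0,0,-1,0,0,0,-1],[0,0,-1,0,0,0,-1]]

```text
clock: 14.25
position: [562.9, 382.6, 183.0]
ee_rot: [-0.124, 0.992, 0.003, 0.005]
contact_force: [0.5, 1.5, -2.0]
gripper_width: 35.2
```

>>> apply_moves:
  increments:
    - [[0.015,-0.4,-0.04,0,0,0.1,-1],[0.03,-0.8,-0.07,0,0,0.2,-1],[0.03,-1,-0.09,0,0,0.22,-1]]

```text
clock: 14.55
position: [580.8, 279.5, 182.9]
ee_rot: [-0.067, 0.998, -0.002, -0.003]
contact_force: [-0.6, -0.3, -2.1]
gripper_width: 35.2
```

>>> apply_moves:
  increments:
    - [[-0.03,-0.45,-0.03,0,0,0.1,-1],[-0.07,-0.85,-0.06,0,0,0.19,-1]]

```text
clock: 14.75
position: [599.5, 197.9, 189.2]
ee_rot: [-0.02, 1.0, -0.002, -0.002]
contact_force: [0.1, 0.6, -2.7]
gripper_width: 34.9
```

>>> apply_moves:
  increments:
    - [[-0.04,-0.5,0,0,0,0.115,-1],[-0.08,-1,0,0,0,0.23,-1]]

```text
clock: 14.95
position: [611.8, 98.6, 189.6]
ee_rot: [0.037, 0.999, -0.002, -0.002]
contact_force: [2.3, 0.7, -3.4]
gripper_width: 35.2
```

>>> apply_moves:
  increments:
    - [[-0.1,-0.48,0,0,0,0.115,-1],[-0.2,-0.96,0,0,0,0.23,-1],[-0.2,-1,0,0,0,0.23,-1]]

```text
clock: 15.25
position: [624.3, -6.2, 189.5]
ee_rot: [0.098, 0.995, -0.002, -0.002]
contact_force: [-0.7, 0.3, -2.1]
gripper_width: 34.8
```

>>> apply_moves:
  increments:
    - [[-0.15,-0.46,0,0,0,0.115,-1],[-0.29,-0.92,0,0,0,0.23,-1],[-0.32,-1,0,0,0,0.24,-1],[-0.32,-1,0,0,0,0.24,-1]]

```text
clock: 15.65
position: [637.0, -106.7, 189.8]
ee_rot: [0.155, 0.988, -0.002, -0.002]
contact_force: [0.7, 0.7, -2.8]
gripper_width: 35.2
```

```bash
python3 - <<'E'
from look import *
d,s=look("w14")
p,c=fit([d],"stand","blue",(639,-226.4,-.32)); print(p,c)
overlay(d,[("stand",p,0)],"pics/w14.png",None,1.5)
plan(s["position"],s["ee_rot"],[(638.4,-226.2,130,-3.461)])
E
```

```text
t 15.7 [ 637.1 -105.4  190. ] yaw 2.832 q6 -1.97 F [-0.2  1.2 -2.7] w 35.0
[ 6.39228088e+02 -2.25892282e+02 -3.10154852e-01] 0.2965667541934338
[-0.334, -0.999, 0.526] [-0.006, -0.006, 0.018] rows 3 -> [ 638.3 -210.8  137.7] 2.823
[-0.049, -0.145, 0.077] [-0.001, -0.001, 0.003] rows 1 -> [ 638.4 -226.1  130. ] 2.822
```

View pics/w14.png

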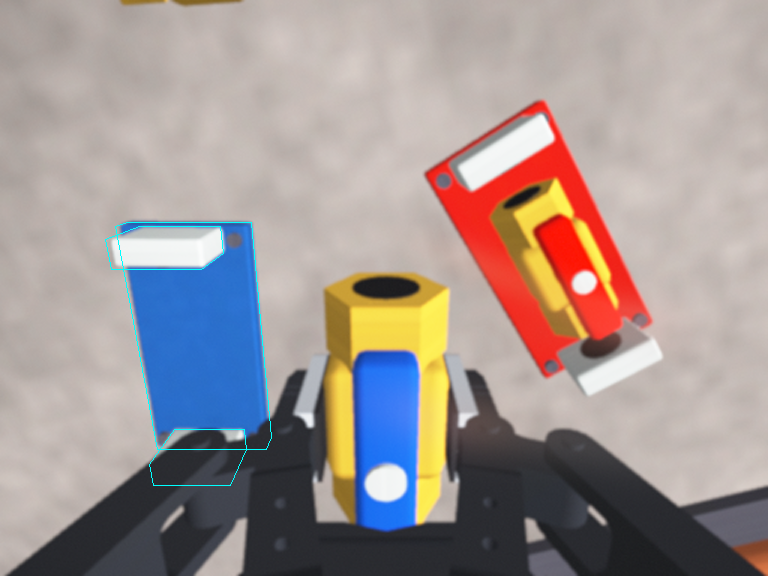

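>>> apply_moves:
  increments:
    - [[-0.15,-0.46,0.05,0,0,0.01,-1],[-0.3,-0.92,0.1,-0.006,-0.006,0.018,-1],[-0.335,-1,0.2,-0.006,-0.006,0.018,-1],[-0.335,-1,0.2,-0.006,-0.006,0.018,-1]]

```text
clock: 16.1
position: [638.0, -210.5, 169.0]
ee_rot: [0.159, 0.987, 0.0, -0.001]
contact_force: [-0.9, -0.1, -2.7]
gripper_width: 35.2
```

>>> apply_moves:
  increments:
    - [[-0.05,-0.145,0.1,0,0,0,-1],[-0.05,-0.145,0.4,0,0,0,-1],[-0.05,-0.145,0.4,0,0,0,-1],[-0.05,-0.145,0.4,0,0,0,-1],[-0.05,-0.145,0.4,0,0,0,-1]]

```text
clock: 16.6
position: [640.4, -225.3, 132.9]
ee_rot: [0.157, 0.988, -0.0, 0.002]
contact_force: [0.4, 0.3, -3.3]
gripper_width: 35.3
```

```bash
python3 - <<'E'
from look import *
d,s=look("w15")
S=(639.1,-226.4,-.319)
overlay(d,[("handle",S,s["position"][2]-75.2),("stand",S,0)],"pics/w15.png",None,1.5)
plan(s["position"],s["ee_rot"],[(638.4,-226.2,88,-3.461)])
E
```

```text
t 16.65 [ 640.4 -225.5  133.2] yaw 2.826 q6 -1.79 F [ 0.  -0.1 -2.3] w 35.0
[0.019, -0.013, 0.452] [-0.0, 0.009, 0.007] rows 1 -> [ 638.4 -226.2   88. ] 2.822
```

View pics/w15.png

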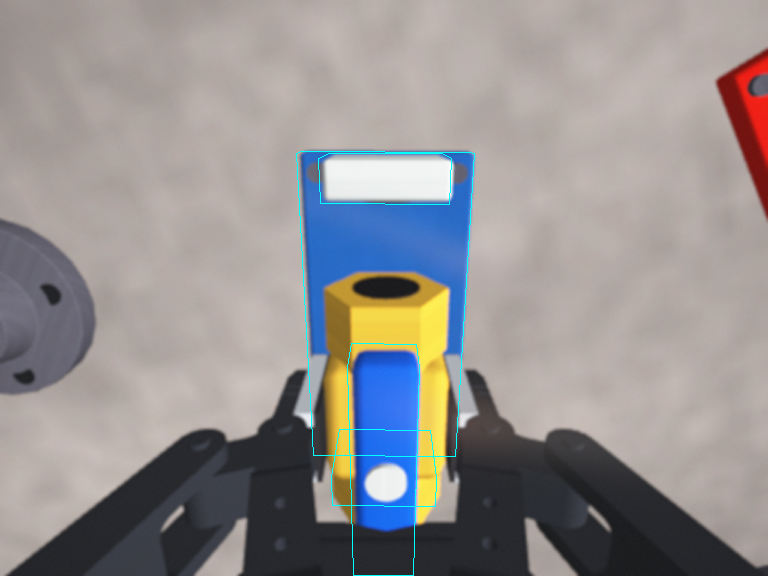

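>>> apply_moves:
  increments:
    - [[0.015,-0.013,0.1,0,0.006,0.007,-1],[0.015,-0.013,0.25,0,0.006,0.007,-1],[0.015,-0.013,0.43,0,0.006,0.007,-1],[0.015,-0.013,0.43,0,0.006,0.007,-1],[0.015,-0.013,0.43,0,0.006,0.007,-1],[0.015,-0.013,0.43,0,0.006,0.007,-1]]

```text
clock: 17.25
position: [637.2, -226.9, 87.7]
ee_rot: [0.16, 0.987, 0.0, -0.001]
contact_force: [-0.1, -0.2, -3.0]
gripper_width: 35.1
```

```bash
python3 - <<'E'
from look import *
d,s=look("w16")
print(s["ee_rot"].round(4))
plan(s["position"],s["ee_rot"],[(638.4,-226.2,87.2,-3.461)])
E
```

```text
t 17.3 [ 637.3 -226.9   87.9] yaw 2.821 q6 -1.79 F [-0.7  1.1 -2.1] w 35.0
[ 0.1598  0.9871  0.     -0.0011]
[-0.008, 0.01, 0.007] [-0.001, -0.004, -0.003] rows 1 -> [ 638.4 -226.2   87.2] 2.822
```

>>> apply_moves:
  increments:
    - [[-0.008,0.009,0.005,0,-0.003,-0.003,-1],[-0.008,0.009,0.01,0,-0.003,-0.003,-1],[-0.008,0.009,0.01,0,-0.003,-0.003,-1],[-0.008,0.009,0.01,0,-0.003,-0.003,-1]]

```text
clock: 17.7
position: [638.6, -226.3, 87.4]
ee_rot: [0.159, 0.987, -0.0, 0.0]
contact_force: [-0.2, -0.4, -2.8]
gripper_width: 35.0
```

>>> apply_moves:
  increments:
    - [[0,0,0.01,0,0,0,-1],[0,0,0.01,0,0,0,-1],[0,0,0.01,0,0,0,-1]]

```text
clock: 18.0
position: [638.7, -226.3, 86.5]
ee_rot: [0.159, 0.987, -0.0, 0.0]
contact_force: [0.6, -0.2, -1.6]
gripper_width: 35.4
```

>>> apply_moves:
  increments:
    - [[0,0,0.008,0,0,0,-1],[0,0,0.008,0,0,0,-1],[0,0,0.008,0,0,0,-1]]

```text
clock: 18.3
position: [638.7, -226.3, 86.5]
ee_rot: [0.159, 0.987, -0.0, 0.0]
contact_force: [-2.2, 1.3, 3.6]
gripper_width: 35.4
```

>>> apply_moves:
  increments:
    - [[0,0,0,0,0,0,1],[0,0,0,0,0,0,1],[0,0,0,0,0,0,1],[0,0,0,0,0,0,1],[0,0,0,0,0,0,1],[0,0,0,0,0,0,1]]

```text
clock: 18.9
position: [638.6, -226.3, 85.5]
ee_rot: [0.159, 0.987, -0.0, -0.0]
contact_force: [-0.2, 0.4, -0.4]
gripper_width: 85.8
```

>>> apply_moves:
  increments:
    - [[0,0,-0.3,0,0,0,1],[0,0,-0.7,0,0,0,1],[0,0,-1,0,0,0,1],[0,0,-1,0,0,0,1],[0,0,-1,0,0,0,1]]

```text
clock: 19.4
position: [638.7, -226.2, 186.5]
ee_rot: [0.159, 0.987, 0.0, 0.001]
contact_force: [1.0, -0.3, -0.1]
gripper_width: 85.5
```

```bash
python3 - <<'E'
from look import *
d,s=look("w17"); S=(639.1,-226.4,-.319)
p,c=fit([d],"handle","blue",S,zb=12,pad=0);print(p,c)
overlay(d,[("handle",S,12),("stand",S,0)],"pics/w17.png",None,1.5)
plan(s["position"],s["ee_rot"],[(459.5,-141,215,1.32)])
E
```

```text
t 19.45 [ 638.1 -226.1  185.1] yaw 2.822 q6 -1.79 F [-0.3  0.6  0.1] w 85.6
[ 6.38609287e+02 -2.27114857e+02 -3.32635058e-01] 0.8185875953568557
[0.653, 0.082, -0.099] [-0.0, -0.001, 0.999] rows 4 -> [ 578.7 -197.8  195.1] 2.323
[0.612, -0.241, -0.099] [-0.0, -0.0, 0.999] rows 4 -> [ 519.3 -169.5  205. ] 1.823
[0.423, -0.505, -0.099] [-0.001, -0.0, 0.999] rows 4 -> [ 459.9 -141.2  214.9] 1.324
[0.001, -0.004, -0.001] [0.0, -0.0, 0.007] rows 1 -> [ 459.5 -141.   215. ] 1.32
```

View pics/w17.png

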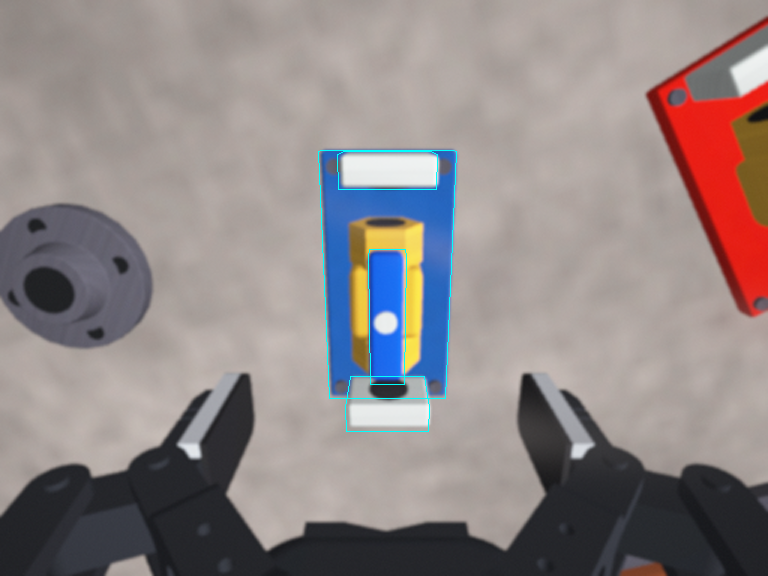

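```bash
python3 - <<'E'
from look import *
s=arm.read_state()
plan(s["position"],s["ee_rot"],[(549,-184,200,-2.64),(459.5,-141,215,-1.82)])
E
```

```text
[0.595, 0.073, -0.09] [0.001, -0.001, -0.999] rows 4 -> [ 583.9 -200.5  194.2] -2.962
[0.314, 0.224, -0.058] [-0.0, -0.001, -0.643] rows 3 -> [ 549. -184.  200.] -2.64
[0.352, 0.492, -0.092] [-0.0, 0.0, -0.999] rows 4 -> [ 494.5 -157.8  209.2] -2.141
[0.047, 0.385, -0.058] [-0.0, 0.0, -0.641] rows 3 -> [ 459.6 -141.   215. ] -1.82
```

>>> apply_moves:
  increments:
    - [[0.15,0.02,-0.03,0,0,-0.25,1],[0.3,0.04,-0.05,0,0,-0.5,1],[0.45,0.06,-0.07,0,0,-0.75,1],[0.595,0.07,-0.09,0,0,-1,1]]

```text
clock: 19.85
position: [583.0, -200.5, 192.7]
ee_rot: [-0.093, 0.996, 0.0, -0.002]
contact_force: [-0.5, 0.1, -0.3]
gripper_width: 85.4
```

>>> apply_moves:
  increments:
    - [[0.1,0.07,-0.02,0,0,-0.2,1],[0.2,0.15,-0.04,0,0,-0.4,1],[0.315,0.225,-0.06,0,0,-0.64,1]]

```text
clock: 20.15
position: [548.1, -184.1, 198.9]
ee_rot: [-0.25, 0.968, 0.0, -0.002]
contact_force: [0.3, 0.6, -0.3]
gripper_width: 85.5
```

>>> apply_moves:
  increments:
    - [[0.09,0.12,-0.02,0,0,-0.25,1],[0.18,0.25,-0.05,0,0,-0.5,1],[0.27,0.37,-0.07,0,0,-0.75,1],[0.35,0.49,-0.09,0,0,-1,1]]

```text
clock: 20.55
position: [493.6, -158.0, 208.1]
ee_rot: [-0.482, 0.876, 0.001, -0.002]
contact_force: [0.1, -0.6, 0.2]
gripper_width: 85.0
```

>>> apply_moves:
  increments:
    - [[0.015,0.13,-0.02,0,0,-0.2,1],[0.03,0.26,-0.04,0,0,-0.4,1],[0.05,0.385,-0.06,0,0,-0.64,1],[0.05,0.385,-0.06,0,0,-0.64,1],[0.05,0.385,-0.06,0,0,-0.64,1],[0.05,0.385,-0.06,0,0,-0.64,1]]

```text
clock: 21.15
position: [460.4, -141.8, 215.1]
ee_rot: [-0.613, 0.79, 0.0, -0.0]
contact_force: [-0.2, 0.8, -0.1]
gripper_width: 85.6
```

```bash
python3 - <<'E'
from look import *
d,s=look("w18")
p,c=fit([d],"handle","green",(459.5,-141,1.32)); print(p,c)
overlay(d,[("handle",p,0)],"pics/w18.png",None,1.5)
t=(p[2]-np.pi)
plan(s["position"],s["ee_rot"],[(p[0],p[1],140,t)])
E
```

```text
t 21.2 [ 460.4 -141.9  215.1] yaw -1.822 q6 -0.29 F [ 0.3 -0.9  0.1] w 85.6
[ 460.311147   -139.1460459     1.31938649] 0.2141762836911028
[-0.026, 0.007, 0.751] [0.001, -0.001, -0.0] rows 2 -> [ 460.3 -139.2  140. ] -1.822
```

View pics/w18.png

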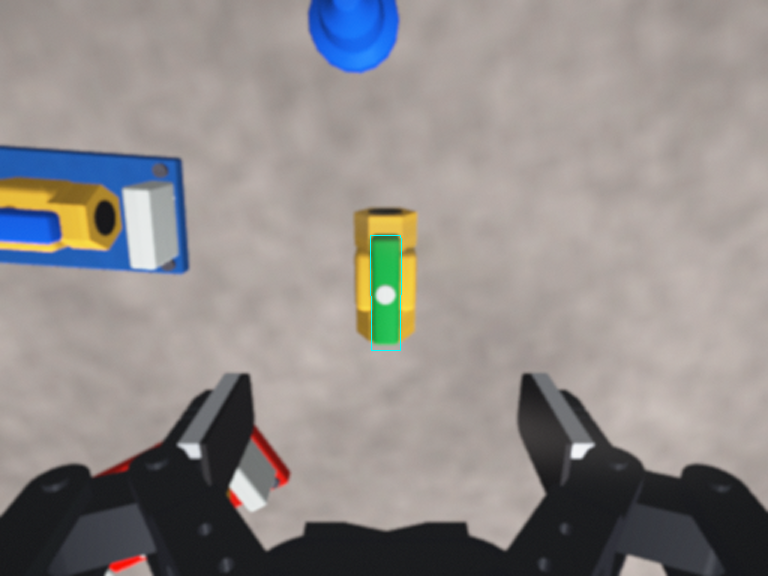

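>>> apply_moves:
  increments:
    - [[-0.026,0.007,0.4,0,0,0,1],[-0.026,0.007,0.75,0,0,0,1],[-0.026,0.007,0.75,0,0,0,1],[-0.026,0.007,0.75,0,0,0,1],[-0.026,0.007,0.75,0,0,0,1],[-0.026,0.007,0.75,0,0,0,1]]

```text
clock: 21.8
position: [461.0, -139.1, 142.3]
ee_rot: [-0.613, 0.79, -0.001, 0.001]
contact_force: [-0.7, -0.2, 0.8]
gripper_width: 85.5
```

```bash
python3 - <<'E'
from look import *
d,s=look("w19")
p,c=fit([d],"handle","green",(459.5,-141,1.32)); print(p,c)
D=[pickle.load(open(c+"1.pkl","rb")) for c in("scene","side")]
p2,c=fit(D+[d],"handle","green",(459.5,-141,1.32)); print(p2,c)
overlay(d,[("handle",p,0)],"pics/w19.png",None,1.5)
plan(s["position"],s["ee_rot"],[(460.2,-139.8,77,-1.822)])
E
```

```text
t 21.85 [ 460.8 -139.1  142.1] yaw -1.821 q6 -0.3 F [ 0.5 -0.1  0.5] w 85.4
[ 460.17634694 -139.26471712    1.31491078] 0.21872562033675103
[ 459.73421702 -140.69340733    1.3240532 ] 0.26921578405407987
[0.009, 0.006, 0.651] [-0.007, 0.001, 0.002] rows 2 -> [ 460.2 -139.8   77. ] -1.822
```

View pics/w19.png

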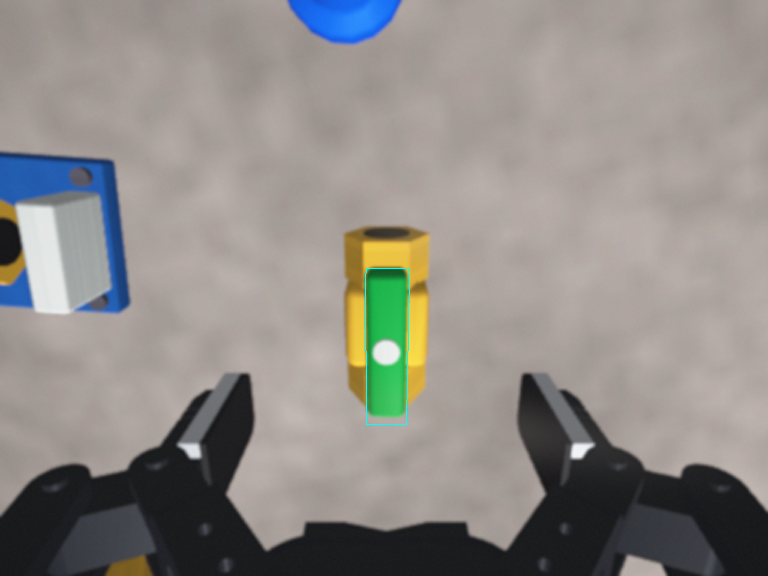

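>>> apply_moves:
  increments:
    - [[0.015,0.006,0.3,-0.005,0,0.002,1],[0.015,0.006,0.64,-0.005,0,0.002,1],[0.015,0.006,0.64,-0.005,0,0.002,1],[0.015,0.006,0.64,-0.005,0,0.002,1],[0.015,0.006,0.64,-0.005,0,0.002,1],[0.015,0.006,0.64,-0.005,0,0.002,1]]

```text
clock: 22.45
position: [460.0, -140.3, 78.3]
ee_rot: [-0.613, 0.79, -0.0, 0.001]
contact_force: [0.1, -0.2, 0.2]
gripper_width: 85.6
```

```bash
python3 - <<'E'
from look import *
d,s=look("w20")
overlay(d,[("handle",(459.8,-140.7,1.322),0)],"pics/w20.png",None,1.5)
plan(s["position"],s["ee_rot"],[(459.8,-140.4,77,-1.82)])
E
```

```text
t 22.5 [ 459.8 -140.3   78.1] yaw -1.822 q6 -0.29 F [-0.4  0.7  0.5] w 85.5
[0.001, -0.001, 0.011] [-0.001, 0.001, -0.003] rows 1 -> [ 459.8 -140.4   77. ] -1.82
```

View pics/w20.png

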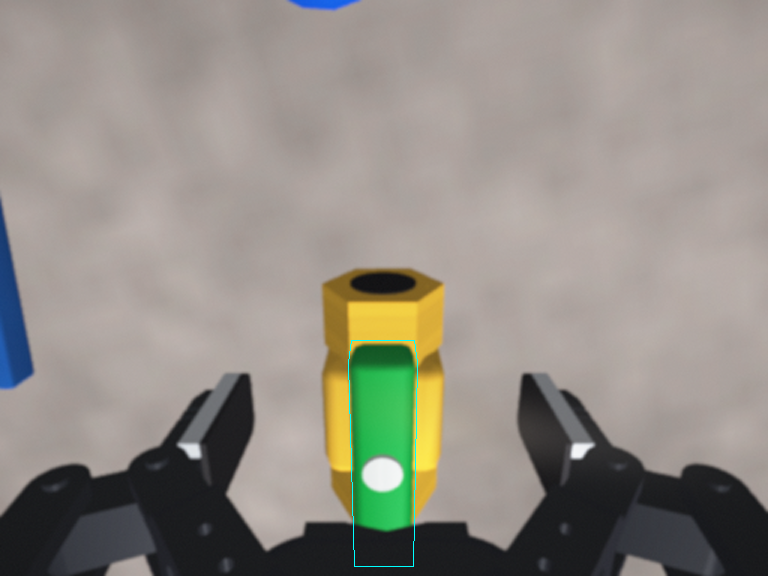

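>>> apply_moves:
  increments:
    - [[0,0,0.01,0,0,0,-1],[0,0,0.01,0,0,0,-1],[0,0,0.01,0,0,0,-1],[0,0,0.01,0,0,0,-1],[0,0,0.01,0,0,0,-1],[0,0,0.01,0,0,0,-1],[0,0,0.01,0,0,0,-1],[0,0,0.01,0,0,0,-1]]

```text
clock: 23.3
position: [459.5, -140.4, 76.0]
ee_rot: [-0.613, 0.79, 0.0, -0.0]
contact_force: [-0.1, 0.8, 5.4]
gripper_width: 35.0
```

>>> apply_moves:
  increments:
    - [[0,0,-0.5,0,0,0,-1],[0,0,-1,0,0,0,-1],[0,0,-1,0,0,0,-1],[0,0,-1,0,0,0,-1]]

```text
clock: 23.7
position: [458.6, -140.2, 175.8]
ee_rot: [-0.613, 0.79, 0.001, -0.0]
contact_force: [-0.1, -0.2, -3.0]
gripper_width: 35.5
```

```bash
python3 - <<'E'
from look import *
d,s=look("w21")
plan(s["position"],s["ee_rot"],[(530,20,190,-2.25),(625,194,180,-2.748)])
E
```

```text
t 23.75 [ 457.8 -140.2  174.5] yaw -1.823 q6 -0.29 F [-1.   0.5 -2.2] w 35.0
[-0.999, -0.172, -0.09] [0.006, -0.001, 0.493] rows 3 -> [499.4 -47.8 183.4] -2.069
[-0.742, 0.056, -0.066] [0.004, -0.001, 0.361] rows 2 -> [530.   20.1 190. ] -2.25
[-0.999, 0.181, 0.051] [-0.0, -0.0, 0.51] rows 3 -> [578.6 109.2 184.9] -2.505
[-0.877, 0.407, 0.049] [-0.0, -0.0, 0.486] rows 2 -> [625. 194. 180.] -2.748
```

>>> apply_moves:
  increments:
    - [[-0.3,-0.05,-0.03,0,0,0.15,-1],[-0.65,-0.11,-0.06,0,0,0.32,-1],[-1,-0.17,-0.09,0.004,0,0.49,-1]]

```text
clock: 24.05
position: [499.3, -47.1, 182.1]
ee_rot: [-0.51, 0.86, 0.001, -0.003]
contact_force: [0.2, 0.2, -1.5]
gripper_width: 35.4
```

>>> apply_moves:
  increments:
    - [[-0.37,0.03,-0.03,0,0,0.18,-1],[-0.74,0.055,-0.06,0,0,0.36,-1]]

```text
clock: 24.25
position: [529.8, 20.9, 187.8]
ee_rot: [-0.431, 0.903, 0.001, -0.003]
contact_force: [-0.2, -0.5, -1.6]
gripper_width: 35.1
```

>>> apply_moves:
  increments:
    - [[-0.4,0.06,0.02,0,0,0.18,-1],[-0.8,0.13,0.04,0,0,0.36,-1],[-1,0.18,0.05,0,0,0.51,-1]]

```text
clock: 24.55
position: [579.6, 111.5, 182.0]
ee_rot: [-0.314, 0.95, -0.0, -0.003]
contact_force: [0.0, -0.5, -1.5]
gripper_width: 35.1
```

>>> apply_moves:
  increments:
    - [[-0.4,0.18,0.02,0,0,0.2,-1],[-0.75,0.35,0.04,0,0,0.4,-1],[-0.88,0.41,0.05,0,0,0.486,-1],[-0.88,0.41,0.05,0,0,0.486,-1],[-0.88,0.41,0.05,0,0,0.486,-1],[-0.88,0.41,0.05,0,0,0.486,-1]]

```text
clock: 25.15
position: [624.5, 193.5, 178.8]
ee_rot: [-0.197, 0.98, -0.001, -0.002]
contact_force: [0.2, -0.2, -1.9]
gripper_width: 35.1
```

```bash
python3 - <<'E'
from look import *
d,s=look("w22"); S=(624.4,193.6,.394)
overlay(d,[("handle",S,s["position"][2]-76),("stand",S,0)],"pics/w22.png",None,1.5)
plan(s["position"],s["ee_rot"],[(625,193.85,125,-2.748)])
E
```

```text
t 25.2 [624.8 193.5 179.4] yaw -2.746 q6 -1.72 F [ 0.2  0.4 -1.1] w 35.3
[-0.005, 0.002, 0.544] [-0.001, -0.006, 0.005] rows 2 -> [625.  193.8 125. ] -2.748
```

View pics/w22.png

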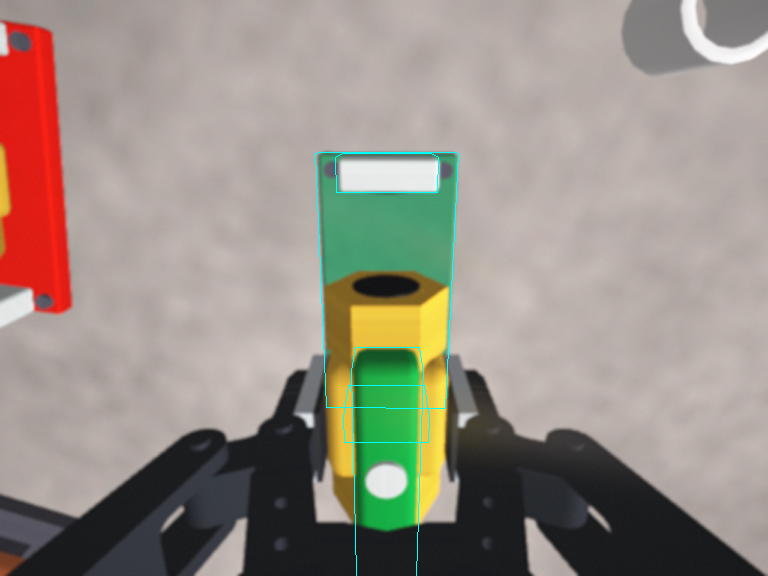

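```bash
python3 - <<'E'
from h import *
def bolt(f,guess):
    d=pickle.load(open(f+".pkl","rb")); g=d["img"].astype(float)
    y,x=int(guess[1]/1.5),int(guess[0]/1.5); r=16
    sub=g[y-r:y+r,x-r:x+r]; m=(sub.min(2)>120).astype(np.uint8)
    n,l,st,ce=cv2.connectedComponentsWithStats(m); k=l[r,r]; 
    return d,ce[k]+[x-r,y-r],st[k]
for f,gs,z,S in [("w9",(386,319),64,(646.5,-18.5,.25)),("w17",(386,323),64,(639.1,-226.4,-.319)),("w22",(386,481),179.4-76+52,None),("w15",(386,483),133.2-75.2+52,None),("w6",(386,473),170.1-76.9+52,None)]:
    d,c,st=bolt(f,gs); 
    for zz in (z,z+2):
        P=ray(d,c,zz)[0]
        if S is not None:
            a=S[2]; v=P[:2]-S[:2]; print(f,st,"along",v@[np.cos(a),np.sin(a)],"perp",v@[-np.sin(a),np.cos(a)])
        else: print(f,st,P)
E
```

```text
w9 [  8   9  16  15 190] along -0.713584493137252 perp -0.24791616975600336
w9 [  8   9  16  15 190] along -1.554548968516024 perp -0.24491280278140973
w17 [  8   9  16  15 198] along -0.1959749582468931 perp -0.8250593133681777
w17 [  8   9  16  15 198] along -1.059278945908359 perp -0.8219582108163457
w22 [  3   4  28  25 543] [623.47237269 193.11039676 155.4       ]
w22 [  3   4  28  25 543] [621.86063382 192.43527982 157.4       ]
w15 [  2   3  29  26 584] [ 639.90708416 -225.90715945  110.        ]
w15 [  2   3  29  26 584] [ 638.20122399 -225.34904855  112.        ]
w6 [  3   4  28  25 554] [639.56072166 -18.08268144 145.2       ]
w6 [  3   4  28  25 554] [637.90808527 -18.52067273 147.2       ]
```

>>> apply_moves:
  increments:
    - [[-0.008,0.002,0.2,0,-0.004,0.004,-1],[-0.008,0.002,0.4,0,-0.004,0.004,-1],[-0.008,0.002,0.55,0,-0.004,0.004,-1],[-0.008,0.002,0.55,0,-0.004,0.004,-1],[-0.008,0.002,0.55,0,-0.004,0.004,-1],[-0.008,0.002,0.55,0,-0.004,0.004,-1]]

```text
clock: 25.8
position: [626.9, 195.3, 126.6]
ee_rot: [-0.196, 0.981, 0.0, 0.002]
contact_force: [0.8, -0.3, -2.5]
gripper_width: 35.1
```

```bash
python3 - <<'E'
from look import *
d,s=look("w23"); 
plan(s["position"],s["ee_rot"],[(625.5,194.1,89,-2.748)])
E
```

```text
t 25.85 [626.8 195.4 126.7] yaw -2.747 q6 -1.72 F [ 0.9  0.1 -1.4] w 34.9
[0.018, -0.007, 0.377] [-0.0, 0.007, 0.003] rows 1 -> [625.5 194.1  89. ] -2.748
```

>>> apply_moves:
  increments:
    - [[0.014,-0.006,0.1,0,0.005,0.003,-1],[0.014,-0.006,0.25,0,0.005,0.003,-1],[0.014,-0.006,0.36,0,0.005,0.003,-1],[0.014,-0.006,0.36,0,0.005,0.003,-1],[0.014,-0.006,0.36,0,0.005,0.003,-1],[0.014,-0.006,0.36,0,0.005,0.003,-1],[0.014,-0.006,0.36,0,0.005,0.003,-1]]

```text
clock: 26.55
position: [625.0, 194.0, 88.8]
ee_rot: [-0.195, 0.981, -0.0, -0.001]
contact_force: [0.6, 0.7, -2.1]
gripper_width: 35.1
```

```bash
python3 - <<'E'
from look import *
d,s=look("w24"); 
plan(s["position"],s["ee_rot"],[(625.5,194.1,88,-2.748)])
E
```

```text
t 26.6 [625. 194.  89.] yaw -2.748 q6 -1.73 F [-0.1 -0.1 -2.4] w 35.2
[-0.005, -0.001, 0.01] [-0.0, -0.003, -0.001] rows 1 -> [625.5 194.1  88. ] -2.748
```

>>> apply_moves:
  increments:
    - [[-0.004,0,0.01,0,-0.002,0,-1],[-0.004,0,0.01,0,-0.002,0,-1],[-0.004,0,0.01,0,-0.002,0,-1]]

```text
clock: 26.9
position: [625.5, 194.2, 88.3]
ee_rot: [-0.195, 0.981, -0.0, -0.0]
contact_force: [0.2, -0.2, -2.8]
gripper_width: 35.3
```

>>> apply_moves:
  increments:
    - [[0,0,0.008,0,0,0,-1],[0,0,0.008,0,0,0,-1],[0,0,0.008,0,0,0,-1]]

```text
clock: 27.2
position: [625.6, 194.3, 87.9]
ee_rot: [-0.195, 0.981, -0.0, 0.0]
contact_force: [-0.5, 0.7, 1.0]
gripper_width: 35.3
```

Contact (force changed from −2.8 to +1 N); release.

>>> apply_moves:
  increments:
    - [[0,0,0.004,0,0,0,1],[0,0,0.004,0,0,0,1],[0,0,0.004,0,0,0,1],[0,0,0.004,0,0,0,1],[0,0,0.004,0,0,0,1],[0,0,0.004,0,0,0,1]]

```text
clock: 27.8
position: [625.5, 194.2, 87.2]
ee_rot: [-0.195, 0.981, -0.0, -0.0]
contact_force: [0.6, -0.0, -0.3]
gripper_width: 85.6
```

>>> apply_moves:
  increments:
    - [[0,0,-0.3,0,0,0,1],[0,0,-0.7,0,0,0,1],[0,0,-1,0,0,0,1],[0,0,-1,0,0,0,1],[0,0,-1,0,0,0,1]]

```text
clock: 28.3
position: [625.5, 194.3, 187.9]
ee_rot: [-0.195, 0.981, 0.0, 0.001]
contact_force: [-0.1, -0.4, -0.9]
gripper_width: 85.4
```

```bash
python3 - <<'E'
from look import *
d,s=look("w25"); S=(624.4,193.6,.394)
overlay(d,[("handle",S,12),("stand",S,0)],"pics/w25.png",None,1.5)
for c in("scene","side"):
    D=arm.get_image(c); pickle.dump(D,open(c+"2.pkl","wb")); overlay(D,[],f"pics/{c}2.png",None,1.5)
    for n,S in [("red",(646.5,-18.5,.25)),("blue",(639.1,-226.4,-.319)),("green",S)]: pass
E
```

```text
t 28.35 [624.9 194.  186.6] yaw -2.749 q6 -1.73 F [-0.3  0.1 -0.5] w 85.5
```

View pics/w25.png

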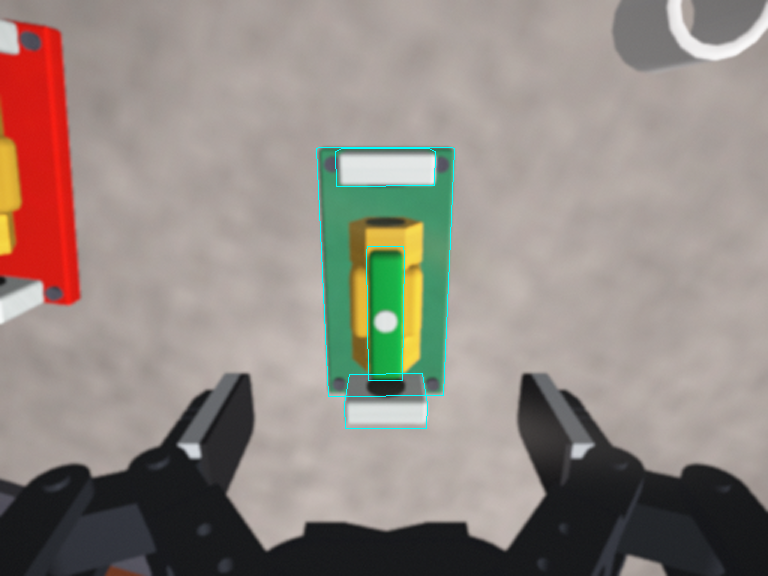

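View pics/scene2.png

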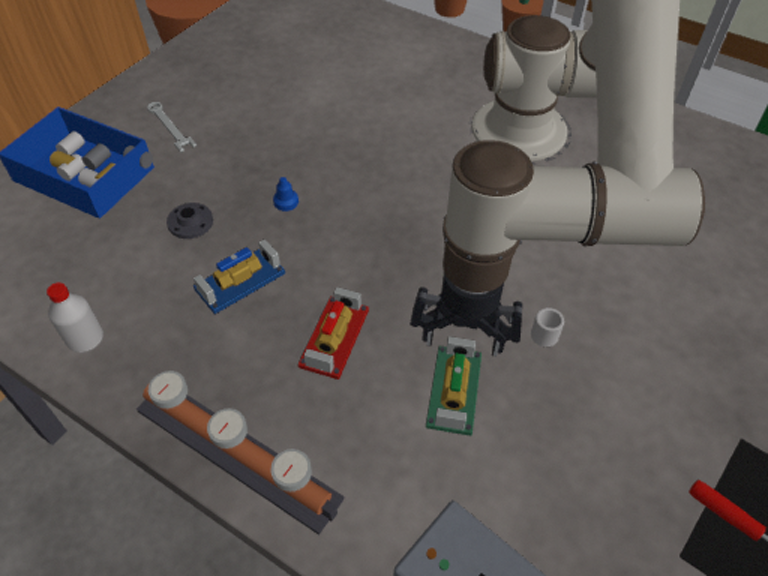

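The wrist view shows the green valve at about (386,321), centred on its stand. The scene view shows all three valves seated, with the nozzle, flange and coupling at the same pixels as at the start. The arm is clear, so I'm handing in.

```bash
python3 - <<'E'
from look import *
a=pickle.load(open("side1.pkl","rb"))["img"]; b=pickle.load(open("side2.pkl","rb"))["img"]
for n,(u,v) in {"nozzle":(291,131),"flange":(252,112),"hose":(283,236),"coupling":(280,279)}.items():
    print(n,np.abs(a[v-14:v+14,u-12:u+12].astype(int)-b[v-14:v+14,u-12:u+12]).mean().round(1))
print(arm.job_done())
E
```

```text
nozzle 47.1
flange 82.4
hose 6.9
coupling 7.9
the job is handed in; nothing more can be done
None
```

View pics/side2.png

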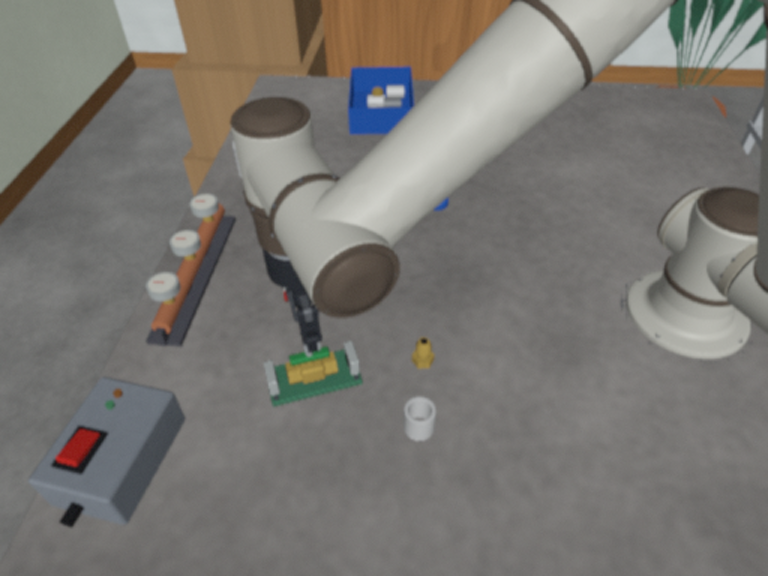

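All three valves are on the stands of their colour, handle up, and were loaded red, then blue, then green. I handed the job in at about 28.5 s with the gripper open and clear, about 100 mm above the green stand.

- **Placement:** In wrist pictures taken after each release, the red and blue valves measured about 1–1.5 mm or less from their stand centres and in line with the ports. I checked the green valve only by overlay, and it looks equally well centred. The last scene picture shows all three still seated.
- **Forces:** The contact forces I read stayed under 7 N.
- **Bystanders:** The nozzle, flange and coupling sit at the same pixels as at the start in the scene view. The hose tail and coupling are unchanged in the side view.
- **Check that disagreed:** My side-view pixel comparison flagged large differences at the nozzle and flange. The picture, viewed after handing in, shows the arm covering both spots in that view, so for those two I rely on the scene view.

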